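# Put the lettering table in order

### The job

Tidy up after the lettering workshop: lay both markers flat on the floor of the yellow pen tray, not one on top of the other, slip both tape rolls over the dowel of the tape stand with the broad blue roll at the bottom and the narrow orange one resting on it, and stand the ink jar in the well of the wooden ink holder, keeping it upright all the time. Leave the eraser and the white paper roll where they are.

Things in the scene. Friction and masses are not known exactly. Their poses are not given: they have to be found in the camera images.
- cream_marker: thick marker lying on the table: round cream barrel, black bands, black squarish cap (keeps it from rolling) with a steel clip; 120 mm long, 20 mm thick, 30 g. Origin on its axis at mid-length, 10 mm above what it lies on; x along the pen towards the cap. Barrel from 60 mm behind the origin to 18 mm ahead of it, the rest is cap
- grey_marker: a second marker of the same shape and size with a grey barrel, white bands and a black cap. Origin and axes as for the cream marker
- blue_tape: roll of broad blue tape lying flat: ring of outer diameter 60 mm, 25 mm high, on a cardboard core with a 38 mm hole; 70 g. Origin at the centre of the hole at mid-height (12.5 mm above what it lies on), z along the hole
- orange_tape: roll of narrow orange tape lying flat: ring of outer diameter 52 mm, 18 mm high, hole 38 mm; 45 g. Origin at the centre of the hole at mid-height (9 mm above what it lies on), z along the hole
- ink_jar: closed jar of ink, standing: navy body 44 mm in diameter and 30 mm high with a pale label, black screw cap 40 mm in diameter on top with a navy dot; 46 mm high in all, 110 g. Origin at the centre of its underside, z up
- pen_tray: shallow open yellow pen tray, fixed to the table: outside 146 mm (its x) by 166 mm (its y) by 17 mm high, walls 3 mm, with a rim lip about 3 mm wider all round; floor 3 mm thick, inside 140 by 160 mm, no dividers. Origin at the centre of its underside, on the table, z up
- tape_stand: wooden tape stand, fixed to the table: round base 90 mm in diameter and 8 mm thick with one upright dowel 16 mm in diameter at its centre, its tapered top 62 mm above the table. Origin at the centre of the underside of the base, on the table, z up along the dowel
- ink_holder: pale wooden block, fixed to the table: 100 by 100 mm, 20 mm high, with one round well 62 mm across and 12 mm deep in the middle of its top (the floor of the well is 8 mm above the table). Origin at the centre of its underside, on the table, z up
- eraser: bystander: white eraser in a blue sleeve, 56 by 22 by 13 mm, lying loose. Origin at the centre of its underside, x along its length
- paper_roll: bystander: roll of white till paper standing on end, 60 mm in diameter, 57 mm high, loose. Origin at the centre of its underside
Not all that is in view belongs to the job. Of the things that look like the blue_tape, the largest one is meant.

How it is judged:
By the outcome, as a careful person would: the job done as asked, in the order asked, and still so for the second after the job is handed in, with the robot touching nothing.
It also fails if it takes over 128 s, if anything falls off the work surface, if the arm or the gripper's body presses on something with over 40 N, if the wrist force passes 120 N, or if a joint passes its speed limit or range.

### The arm

A 7-joint arm with a two-finger parallel gripper is mounted at the origin on the work surface. World frame = base frame: x ahead of the robot, y to its left, z up, the work surface at z = 0. Lengths are in mm, angles in rad, forces in N, time in s.
With the tool pointing down it reaches from about 400 to 850 mm from the base axis. Payload 4.5 kg.
Tool frame: the origin (TCP) lies on the centre line of the jaws, within the pads' length; the fingertips stand 25 mm ahead of it and the grasp point (between the pads) lies 6 mm ahead of it; z points along the fingers, x is the direction in which the jaws open and shut, and the axes are right-handed (so a half turn about z gives the same grasp; the last joint's range is limited). The gripper opens to 88 mm and grips with 3 to 60 N. Pads are 18 mm wide; open, the fingers measure 123 mm over their backs; the gripper's body (75 mm by 187 mm) begins 45 mm behind the grasp point.
Start: joints at [-1.14, 0.689, -0.195, 1.565, 0.157, 0.902, -0.215], TCP at [241.526, 576.469, 263.743] pointing down, gripper open.
Joint ranges: [-3.01, 3.01], [-0.46, 2.08], [-1.47, 1.51], [0.13, 2.56], [-1, 4.14], [0.04, 2.09], [-2.66, 2.66]. Speed limits (rad/s): [2.57, 2.57, 3.14, 3.14, 3.14, 3.14, 3.14].

### API

Orientations are given as a unit quaternion [x, y, z, w].
In Python, from station import env gives the robot as it stands. The module is installed in compiled form; this text tells all that it offers.
- The arm moves only by the shell command python3 -m inch 'ROWS' [FORCE]. ROWS is JSON, a list of rows, each an object of numbers: "tx", "ty", "tz": the shift along the tool's x, y, z in cm; "wx", "wy", "wz": the turn, a rotation vector about the tool's x, y, z in degrees; "grip": the opening, from 0 (shut) to 1 (fully open). In form: [{"tx": .., "ty": .., "tz": .., "wx": .., "wy": .., "wz": .., "grip": ..}, ...]. A call has 1 to 5 rows; each row is the pose to reach, as a shift and turn from the pose commanded when the call began, along the tool's axes at that moment; what a row does not reach only later rows make up. A row lasts 1/10 s, in which the tool goes at most 50 mm and 8.59 degrees, less where a joint would pass 70% of its speed; a pose out of reach is approached as far as the arm can. A call with a gripper value outside its range is refused whole. The fingers move at their own pace and stop on an object; FORCE is the grip in N (left out, the last holds). Time passes only in rows, so rows that repeat a pose let the fingers close. It gives the time, the measured TCP pose, the force and the opening at its end, in the units of the state.
- env.get_state(): the state, without advancing time (a new reading comes with each control period).
- env.camera(name): name is "scene" or "top"; returns a dict with "img" (400x640x3 uint8, red, green, blue), "fx", "fy", "cx", "cy" (pixels), "position" and "attitude" of the camera in the world. Camera axes: x right, y up, looking along -z (the intrinsics and any distortion apply to the point x, -y, -z); pixel columns grow to the right and rows downward; lengths in mm; the calibration is good to about 2 mm. A picture is of the moment at which its call begins. There is no depth.
- env.job_done(): hands the job in, once; it reports no verdict.
The state is a dict: "t": time; "qpos": joint angles; "joint_velocities": joint speeds; "joint_torque": joint torques, N m; "tool_pos": TCP position; "tcp_rot": TCP orientation; "ft_force": force on the tool from outside, world axes, zero at the start; "torque": the same for the moment, N m; "grip_width": finger opening in mm.
Only numpy, scipy, OpenCV 4.12 (cv2) and the standard library are available. Lean on these libraries where they do the work, as an engineer would, in place of code of your own. Each camera call takes 0.05 s, during which the arm holds its last target. There are 200 camera calls.

## Working session

There is one attempt and no reset: what is moved stays moved. The work goes in short steps, Python scripts to look and compute and a shell command to move; the robot and the scene stay as the last step left them, time stands still between calls to the robot, and variables do not carry over. Pictures are saved under pics/ and viewed, about 12 in all and at most 16, crops included, and the job is handed in when it is done.

```bash
ls; mkdir -p pics
cat > look.py <<'E'
import sys,cv2,numpy as np
from station import env
def snap(n,tag):
    c=env.camera(n); cv2.imwrite(f'pics/{tag}_{n}.png',c['img'][:,:,::-1]); np.save(f'pics/{tag}_{n}.npy',c,allow_pickle=True); return c
E
python3 - <<'E'
from look import *
for n in('scene','top'):
    c=snap(n,'a'); print({k:v for k,v in c.items() if k!='img'})
print(env.get_state())
a=[cv2.imread(f'pics/a_{n}.png') for n in('scene','top')]
E
```

```text
pics
{'fx': 365.9742299327541, 'fy': 365.9742299327541, 'cx': 314.9414796137418, 'cy': 196.97055641062636, 'position': array([896.48996668, 246.69094883, 702.76826787]), 'attitude': array([0.15220618, 0.27320023, 0.83521798, 0.45233377])}
{'fx': 494.55492428383525, 'fy': 494.55492428383525, 'cx': 317.81011556656273, 'cy': 201.83220642312185, 'position': array([ 390.03363835,   -7.86627947, 1257.63601475]), 'attitude': array([-0.0347578 ,  0.03666654,  0.71403753, -0.69828208])}
{'t': 0.1, 'qpos': array([-1.14019318,  0.68990721, -0.19455859,  1.56625998,  0.15732514,
        0.90249962, -0.21511484]), 'joint_velocities': array([-6.08311303e-04, -4.10914644e-03, -7.16906690e-05, -5.15054782e-03,
       -9.29887985e-04,  6.92839076e-04, -2.44469865e-03]), 'joint_torque': array([-4.19013348e-03, -5.28503752e+01, -1.27192754e+00, -1.53838742e+01,
       -5.26037696e-02,  1.94669548e-03,  4.66211850e-05]), 'tool_pos': array([241.36126733, 575.93125799, 262.98143706]), 'tcp_rot': array([ 8.32577363e-01,  5.53908143e-01, -6.64059020e-04,  5.12559462e-04]), 'ft_force': array([ 0.62578665,  0.52360403, -0.37896061]), 'torque': array([-0.00329078, -0.02792171, -0.03025324]), 'grip_width': 88.05501844852112}
```

View pics/a_scene.png

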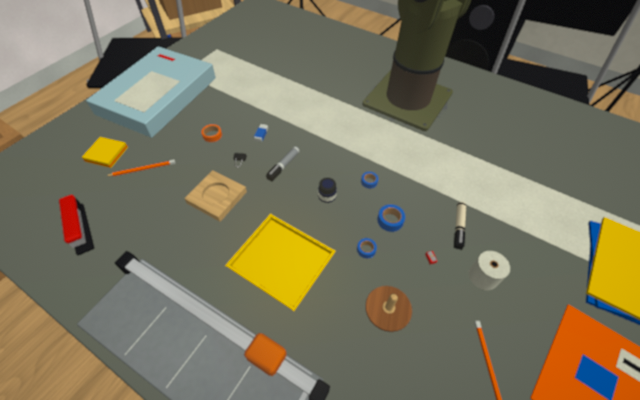

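View pics/a_top.png

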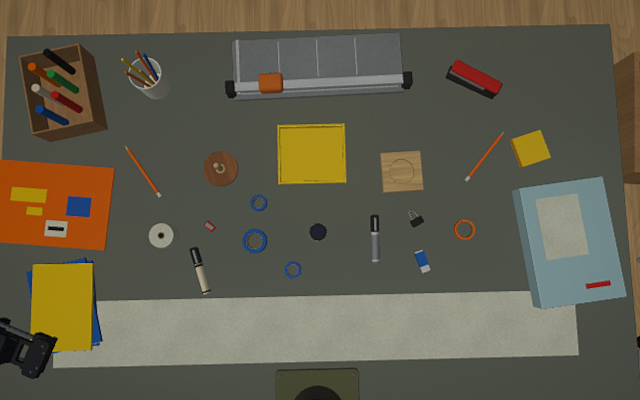

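The top view (up = +x, left = +y) shows the blue roll at (255,240), with two smaller decoys. The other objects are the orange roll (465,230), jar (318,231), cream marker (200,270), grey marker (376,238), tray (312,154), stand (221,168) and holder (402,171). In the scene view they are at (391,217), (211,132), (327,188), (460,225), (283,163), (282,260), (389,305) and (216,194), in the same order.

```bash
cat >> look.py <<'E'
from scipy.spatial.transform import Rotation as R
def ray(c,uv):
    d=np.array([(uv[0]-c['cx'])/c['fx'],-(uv[1]-c['cy'])/c['fy'],-1.])
    d=R.from_quat(c['attitude']).apply(d); return c['position'],d/np.linalg.norm(d)
def onz(c,uv,z):
    p,d=ray(c,uv); return p+d*(z-p[2])/d[2]
def tri(c1,u1,c2,u2):
    (p,d),(q,e)=ray(c1,u1),ray(c2,u2)
    s=np.linalg.lstsq(np.c_[d,-e],q-p,rcond=None)[0]
    a,b=p+s[0]*d,q+s[1]*e
    return (a+b)/2,np.linalg.norm(a-b)
def blob(c,seed,half=45,th=22):
    im=cv2.GaussianBlur(c['img'],(3,3),0).astype(int); u,v=seed
    x0,y0=max(u-half,0),max(v-half,0)
    w=im[y0:v+half,x0:u+half]
    bg=np.median(w.reshape(-1,3),axis=0)
    table=np.median(im[200:240].reshape(-1,3),axis=0)
    m=(np.abs(w-table).max(2)>th).astype(np.uint8)
    n,l,st,ce=cv2.connectedComponentsWithStats(m)
    d=[np.hypot(*(np.argwhere(l==i)-[v-y0,u-x0]).T).min() if i else 1e9 for i in range(n)]
    k=int(np.argmin(d)); mm=(l==k).astype(np.uint8)
    cn=max(cv2.findContours(mm,cv2.RETR_EXTERNAL,cv2.CHAIN_APPROX_NONE)[0],key=len)+[x0,y0]
    return cn.astype(np.int32)
E
cat > meas.py <<'E'
from look import *
cs,ct=[np.load(f'pics/a_{n}.npy',allow_pickle=True).item() for n in('scene','top')]
S=dict(blue=((391,205),(255,230)),orange=((211,125),(465,221)),jar=((327,185),(318,231)),cream=((461,215),(202,280)),grey=((287,158),(376,245)),tray=((282,260),(312,154)),stand=((375,310),(221,178)),holder=((205,200),(390,180)),eraser=((262,131),(422,261)),paper=((490,275),(155,236)))
def main():
    vs=[cv2.cvtColor(c['img'],cv2.COLOR_RGB2BGR) for c in(cs,ct)]
    for k,(a,b) in S.items():
        h=70 if k=='tray' else 40
        A,B=blob(cs,a,h),blob(ct,b,h)
        ra,rb=cv2.minAreaRect(A),cv2.minAreaRect(B)
        p,e=tri(cs,ra[0],ct,rb[0])
        print(k,'tri',p.round(1),'err',round(e,1),'top',np.round(rb[0],1),np.round(rb[1],1),round(rb[2]),'scene',np.round(ra[0],1),np.round(ra[1],1))
        cv2.drawContours(vs[0],[A],-1,(255,0,255),1);cv2.drawContours(vs[1],[B],-1,(255,0,255),1)
    cv2.imwrite('pics/ov.png',np.vstack([cv2.resize(vs[0][100:350,150:550],None,fx=1.9,fy=1.18*1),cv2.resize(vs[1][110:310,130:500],(760,300))]))
if __name__=='__main__': main()
E
python3 meas.py
```

```text
blue tri [422.3 148.8  15.7] err 0.9 top [254.  240.5] [23. 24.] 90 scene [391.  217.5] [27. 28.]
orange tri [ 438.4 -377.5   14.2] err 2.6 top [464. 229.] [20. 22.] 90 scene [211.5 132. ] [18. 21.]
jar tri [440.3 -10.9  28.3] err 1.2 top [318.  231.5] [16.3 16.3] 45 scene [327.  188.5] [21. 18.]
cream tri [335.  265.2  67.5] err 7.2 top [201.4 278.2] [27.1  7.4] 72 scene [460.5 200.5] [51. 79.]
grey tri [ 402.9 -160.1  -11.3] err 12.2 top [374.5 246.9] [30.1  6. ] 88 scene [282.8 163.2] [ 9.9 44.5]
tray tri [640.2   1.   18.2] err 1.1 top [311.2 153.4] [60.3 69.3] 89 scene [280.2 257.8] [86.  75.4]
stand tri [608.4 235.3   4.1] err 0.8 top [220.5 168.5] [33. 33.] 90 scene [388.5 308.5] [45. 45.]
holder tri [ 589.4 -225.9   16.7] err 1.1 top [401.3 171. ] [40.2 41.2] 86 scene [215.2 193.7] [50.8 42.9]
eraser tri [ 361.3 -269.8   11.2] err 1.8 top [422.2 260.9] [22.9 10.2] 69 scene [261.  131.5] [10.3 17.9]
paper tri [439.  372.1  51.7] err 1.3 top [160.8 235.3] [24.  24.7] 45 scene [494.7 266.1] [37.3 29.2]
```

View pics/ov.png

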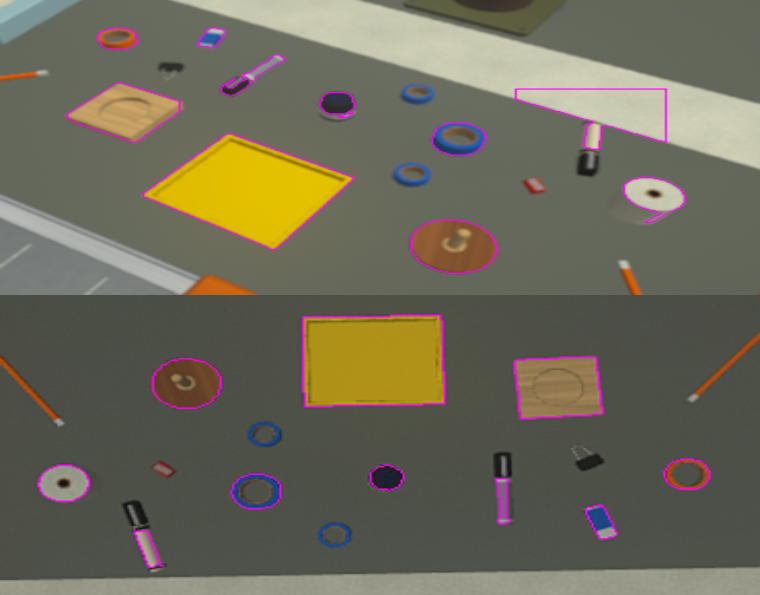

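The contours fit, except that the marker masks miss the caps and the cream one catches the mat in the scene view. I'll measure the markers as the union of their parts, and the stand, holder and tray from planes.

```bash
cat > mk.py <<'E'
from meas import *
def parts(c,seed,hu,hv,th=18):
    u,v=seed; w=cv2.GaussianBlur(c['img'],(3,3),0).astype(int)[v-hv:v+hv,u-hu:u+hu]
    bg=np.median(w.reshape(-1,3),axis=0)
    m=(np.abs(w-bg).max(2)>th).astype(np.uint8)
    n,l,st,ce=cv2.connectedComponentsWithStats(m)
    ok=[i for i in range(1,n) if st[i,4]>6 and st[i,0]>0 and st[i,1]>0 and st[i,0]+st[i,2]<2*hu and st[i,1]+st[i,3]<2*hv]
    pts=np.argwhere(np.isin(l,ok))[:,::-1]+[u-hu,v-hv]
    return pts
def ends(pts):
    (c,(w,h),a)=cv2.minAreaRect(pts.astype(np.float32)); b=cv2.boxPoints((c,(w,h),a))
    if np.linalg.norm(b[0]-b[1])>np.linalg.norm(b[1]-b[2]): b=np.roll(b,1,0)
    return (b[0]+b[1])/2,(b[2]+b[3])/2,c,(w,h)
if __name__=='__main__':
  for k,a,b,ha,hb in(('cream',(460,225),(200,270),(16,28),(20,30)),('grey',(283,163),(376,238),(24,26),(15,30))):
    E,F=ends(parts(cs,a,*ha)),ends(parts(ct,b,*hb))
    print(k,'scene',np.round(E[0],1),np.round(E[1],1),np.round(E[3],1),'top',np.round(F[0],1),np.round(F[1],1),np.round(F[3],1))
    p,e=tri(cs,E[2],ct,F[2]); print(' mid tri',p.round(1),round(e,1))
    q=[onz(ct,f,10) for f in F[:2]]; print(' top z10',q[0].round(1),q[1].round(1),'len',np.linalg.norm(q[1]-q[0]).round(1),'mid',((q[0]+q[1])/2).round(1),'ang',np.degrees(np.arctan2(*(q[1]-q[0])[[1,0]])).round(1))
    q=[onz(cs,f,10) for f in E[:2]]; print(' scene z10',q[0].round(1),q[1].round(1),'len',np.linalg.norm(q[1]-q[0]).round(1),'mid',((q[0]+q[1])/2).round(1),'ang',np.degrees(np.arctan2(*(q[1]-q[0])[[1,0]])).round(1))
  for k,z in dict(blue=25,orange=18,jar=46,tray=17,stand=8,holder=20,paper=57,eraser=13).items():
    h=70 if k=='tray' else 40
    A,B=blob(cs,S[k][0],h),blob(ct,S[k][1],h)
    for n,c,X in(('sc',cs,A),('top',ct,B)):
        P=np.array([onz(c,x[0],z)[:2] for x in X]).astype(np.float32); r=cv2.minAreaRect(P); print(k,n,'z',z,np.round(r[0],1),np.round(r[1],1),round(r[2],1),'circ',np.round(cv2.minEnclosingCircle(P)[0],1))
  # dowel top / jar cap by hand pixels from top view: brightest pale blob on stand base
E
python3 mk.py
python3 - <<'E'
from meas import *
v=[cv2.resize(c['img'][y:y+80,x:x+110,::-1],(792,576) if 0 else (770,290),interpolation=cv2.INTER_CUBIC) for c,x,y in((cs,340,260),(ct,165,130))]
cv2.imwrite('pics/st.png',np.vstack(v))
E
```

```text
cream scene [0. 0.] [0. 0.] [0. 0.] top [192.9 246.7] [206.1 294. ] [49.   9.7]
 mid tri [597.5  72.8 634. ] 471.0
 top z10 [410.1 303.5  10. ] [292.3 270.5  10. ] len 122.4 mid [351.2 287.   10. ] ang -164.4
 scene z10 [  339.2 -1557.5    10. ] [  339.2 -1557.5    10. ] len 0.0 mid [  339.2 -1557.5    10. ] ang 0.0
grey scene [267. 179.] [298.5 147.5] [ 9.9 44.5] top [374.5 262. ] [374.5 214. ] [ 9. 48.]
 mid tri [ 421.6 -152.8   11.3] 0.7
 top z10 [ 361.9 -151.3   10. ] [ 482.4 -155.3   10. ] len 120.6 mid [ 422.1 -153.3   10. ] ang -1.9
 scene z10 [ 483.1 -155.2   10. ] [ 353.4 -151.2   10. ] len 129.8 mid [ 418.3 -153.2   10. ] ang 178.2
blue sc z 25 [428.1 149.3] [74.6 61.6] 24.7 circ [428.  149.5]
blue top z 25 [422. 148.] [59.8 57. ] 88.7 circ [421.6 147.1]
orange sc z 18 [ 441.1 -373. ] [73.5 54.1] 49.2 circ [ 439.1 -371.1]
orange top z 18 [ 439.2 -377.5] [55.5 50.1] 88.7 circ [ 438.5 -377.6]
jar sc z 46 [451.4  -3.9] [60.4 41. ] 32.7 circ [451.   -3.2]
jar top z 46 [439.9 -11.4] [39.8 39.8] 43.8 circ [439.9 -10.9]
tray sc z 17 [638.8   0.9] [178.1 158. ] 89.9 circ [639.    1.1]
tray top z 17 [640.7   1.3] [156.  175.9] 0.0 circ [640.4   1.4]
stand sc z 8 [608.4 235.1] [89.5 86.8] 28.2 circ [608.9 233.8]
stand top z 8 [608.  234.2] [84.4 85.7] 89.7 circ [608.2 234.1]
holder sc z 20 [ 589.4 -221.3] [108.2 115. ] 2.5 circ [ 589.8 -222. ]
holder top z 20 [ 589.1 -225.7] [102.8 104. ] 2.5 circ [ 588.2 -225.1]
paper sc z 57 [444.2 373.7] [76.4 62.5] 42.7 circ [450.2 371.8]
paper top z 57 [438.9 369.7] [59.1 59. ] 44.7 circ [438.8 370.1]
eraser sc z 13 [ 361.4 -267.9] [64.3 29.9] 18.9 circ [ 361.1 -266.9]
eraser top z 13 [ 361.9 -270.1] [56.5 25.6] 18.3 circ [ 361.8 -269.7]
```

View pics/st.png

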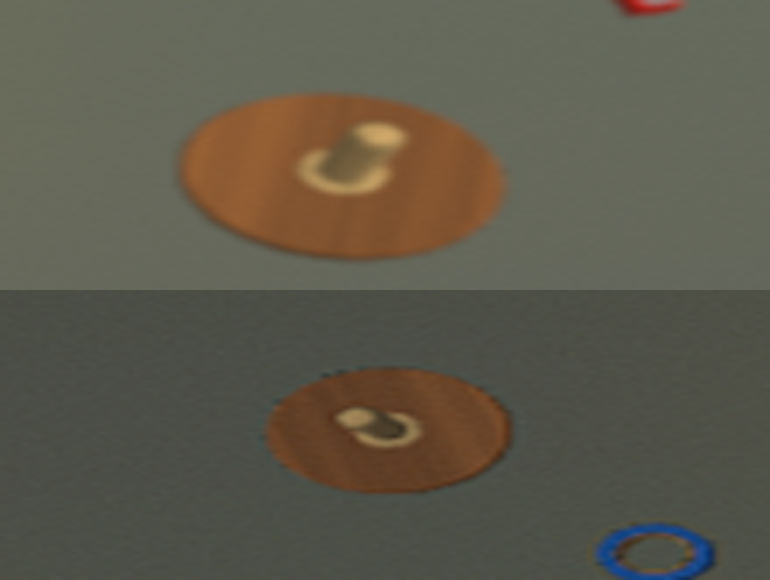

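The stand crop shows the dowel top at scene pixel (394.0,297.2) and top pixel (215.9,165.3). Next I'll triangulate it, redo the cream marker in the scene view, and write the helper that works out each shift.

```bash
cat > go.py <<'E'
import sys,numpy as np
from station import env
from scipy.spatial.transform import Rotation as R
s=env.get_state(); x,y,z,th=map(float,sys.argv[1:5])
T=R.from_quat(s['tcp_rot']); d=T.inv().apply(np.array([x,y,z])-s['tool_pos'])/10
a=np.radians(th); G=R.from_matrix(np.array([[np.cos(a),np.sin(a),0],[np.sin(a),-np.cos(a),0],[0,0,-1]]))
w=np.degrees((T.inv()*G).as_rotvec())
print('t %.1f'%s['t'],'pos',s['tool_pos'].round(1),'F',s['ft_force'].round(1),'w %.1f'%s['grip_width'],'q',s['qpos'].round(2))
print('shift cm',d.round(2),'turn deg',w.round(1))
E
python3 - <<'E'
from mk import *
p,e=tri(cs,(394,297.2),ct,(215.9,165.3)); print('dowel top',p,e)
F=ends(parts(ct,(200,270),20,30))
for th in(18,25):
  for hu,hv in((13,24),(12,23),(14,25)):
    P=parts(cs,(460,225),hu,hv,th)
    if len(P):
        E=ends(P);print(th,hu,hv,len(P),np.round(E[:3],1).tolist(),E[3],tri(cs,E[2],ct,F[2]))
E
python3 go.py 351 287 130 105.6
```

```text
dowel top [606.97042107 235.50775236  59.78673767] 0.3332574183009993
25 13 24 9 [[460.5, 228.9], [461.5, 235.9], [461.0, 232.4]] (7.071067810058594, 0.9899495840072632) (array([349.77737139, 294.59522866, -16.66214575]), np.float64(2.8272181357779087))
25 12 23 9 [[460.5, 228.9], [461.5, 235.9], [461.0, 232.4]] (7.071067810058594, 0.9899495840072632) (array([349.77737139, 294.59522866, -16.66214575]), np.float64(2.8272181357779087))
25 14 25 9 [[460.5, 228.9], [461.5, 235.9], [461.0, 232.4]] (7.071067810058594, 0.9899495840072632) (array([349.77737139, 294.59522866, -16.66214575]), np.float64(2.8272181357779087))
t 0.1 pos [241.4 575.9 263. ] F [ 0.6  0.5 -0.4] w 88.1 q [-1.14  0.69 -0.19  1.57  0.16  0.9  -0.22]
shift cm [-22.39  21.27  13.34] turn deg [ -0.    0.1 -38.3]
```

Run:
```python
from mk import *
F=ends(parts(ct,(200,270),20,30))
im=cv2.GaussianBlur(cs['img'],(3,3),0).astype(int)
bg=im[225:235,435:445].reshape(-1,3).mean(0)
w=im[200:256,444:478]; m=np.abs(w-bg).max(2)>18
for r in m[::2]: print(''.join('#' if x else '.' for x in r))
n,l,st,ce=cv2.connectedComponentsWithStats(m.astype(np.uint8)); print(st)
big=[i for i in range(1,n) if st[i,4]>25 and st[i,1]>0]
P=np.argwhere(np.isin(l,big))[:,::-1]+[444,200]
E=ends(P);print(np.round(E[:3],1).tolist(),E[3],tri(cs,E[2],ct,F[2]))
```

```text
...........#######################
................##################
................##################
..............####################
..............#########.....######
..............#########..........#
.............##########...........
.............##########...........
.............##########...........
.............##########...........
.............##########...........
............##########............
............##########............
............###..#####............
...........####...................
...........####.###...............
..........######.#.###............
..........########.###............
.........#########.###............
.........######.##.###............
.........######.######............
.........#######.#####............
.........############.............
.........############.............
..........##########..............
..................................
..................................
..................................
[[   0    0   34   56 1327]
 [   9    0   25   50  575]
 [  14    3    1    1    1]
 [  20   29    1    1    1]]
[[0.0, 0.0], [0.0, 0.0], [0.0, 0.0]] (0.0, 0.0) (array([597.45582508,  72.76910033, 633.9782671 ]), np.float64(471.03469941178463))
```

```bash
M='python3 -m inch'; python3 -m inch '[{"tz":3,"wz":-8,"grip":1},{"tx":-4,"ty":4,"tz":4,"wz":-16},{"tx":-7,"ty":7,"tz":6,"wz":-24},{"tx":-11,"ty":10,"tz":8,"wz":-32},{"tx":-14,"ty":13,"tz":8,"wz":-38}]' 20; python3 go.py 351 287 120 105.6
```

```text
t 0.1 pos [241.4 575.9 263. ] F [ 0.6  0.5 -0.4] w 88.1 q [-1.14  0.69 -0.19  1.57  0.16  0.9  -0.22]
shift cm [-22.39  21.27  14.34] turn deg [ -0.    0.1 -38.3]$[0]: bad value
```

```bash
python3 -m inch '[{"tx":0,"ty":0,"tz":3,"wx":0,"wy":0,"wz":-8,"grip":1},{"tx":-4,"ty":4,"tz":4,"wx":0,"wy":0,"wz":-16,"grip":1},{"tx":-7,"ty":7,"tz":6,"wx":0,"wy":0,"wz":-24,"grip":1},{"tx":-11,"ty":10,"tz":8,"wx":0,"wy":0,"wz":-32,"grip":1},{"tx":-14,"ty":13,"tz":8,"wx":0,"wy":0,"wz":-38,"grip":1}]' 20; python3 go.py 351 287 120 105.6
python3 - <<'E'
from mk import *
F=ends(parts(ct,(200,270),20,30))
for s in((460.3,226),):print(tri(cs,s,ct,F[2]))
E
```

```text
t: 0.6
tool_pos: [306.3, 394.5, 181.9]
tcp_rot: [0.604, 0.797, -0.002, -0.0]
ft_force: [1.3, -0.5, 0.3]
grip_width: 88.6
t 0.6 pos [306.3 394.5 181.9] F [ 1.3 -0.5  0.3] w 88.6 q [-0.78  0.68 -0.35  2.01  0.43  0.53  0.4 ]
shift cm [-11.54   1.43   6.21] turn deg [-0.2  0.1  0.1]
(array([350.86338976, 287.59194701,   5.84508389]), np.float64(0.5364552699324303))
```

Cream's midpoint from two views is (350.9,287.6,5.8), against an expected height of 10 mm, so they agree. Now above it.

```bash
python3 -m inch '[{"tx":-4.5,"ty":0.5,"tz":2,"wx":0,"wy":0,"wz":0,"grip":0.6},{"tx":-9,"ty":1,"tz":4,"wx":0,"wy":0,"wz":0,"grip":0.6},{"tx":-11.5,"ty":1.4,"tz":6.2,"wx":0,"wy":0,"wz":0,"grip":0.6},{"tx":-11.5,"ty":1.4,"tz":6.2,"wx":0,"wy":0,"wz":0,"grip":0.6},{"tx":-11.5,"ty":1.4,"tz":6.2,"wx":0,"wy":0,"wz":0,"grip":0.6}]' 20
python3 - <<'E'
from look import *
c=snap('scene','b'); d=snap('top','b')
cv2.imwrite('pics/b.png',np.vstack([cv2.resize(c['img'][130:280,380:560,::-1],(540,300)) if 0 else cv2.resize(c['img'][140:270,390:550,::-1],(640,300),interpolation=2),cv2.resize(d['img'][220:310,140:290,::-1],(640,300),interpolation=2)]))
E
python3 go.py 351 287 30 105.6
```

```text
t: 1.1
tool_pos: [351.0, 290.2, 121.5]
tcp_rot: [0.607, 0.795, -0.0, -0.0]
ft_force: [0.3, 0.1, 1.5]
grip_width: 53.3
t 1.2 pos [350.9 292.1 122.2] F [-0.1  0.6  0.2] w 52.9 q [-0.66  0.75 -0.22  2.18  0.59  0.26  0.45]
shift cm [-0.52 -0.13  9.22] turn deg [ 0.1 -0.1 -0.2]
```

View pics/b.png

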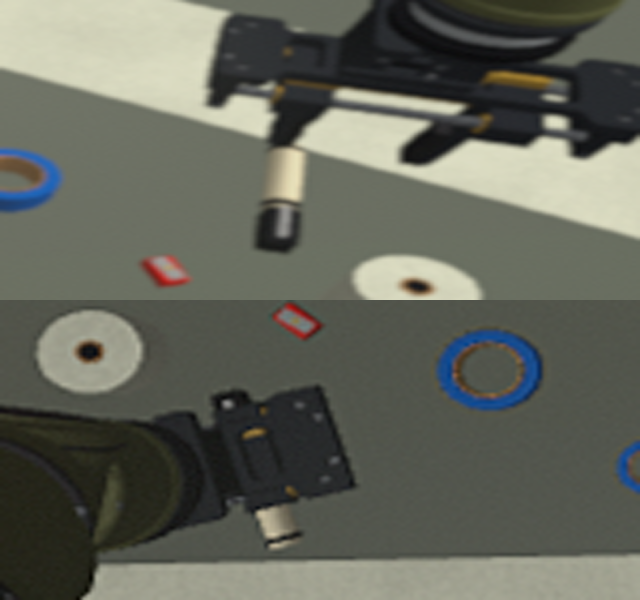

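The picture shows the fingers straddling the cream barrel, with the cap free. The reading still lags after the move, so I'll go halfway down, let it settle and correct.

```bash
python3 -m inch '[{"tx":-0.5,"ty":-0.1,"tz":3,"wx":0,"wy":0,"wz":0,"grip":0.6},{"tx":-0.5,"ty":-0.1,"tz":5,"wx":0,"wy":0,"wz":0,"grip":0.6},{"tx":-0.5,"ty":-0.1,"tz":5,"wx":0,"wy":0,"wz":0,"grip":0.6},{"tx":-0.5,"ty":-0.1,"tz":5,"wx":0,"wy":0,"wz":0,"grip":0.6}]' 20;python3 go.py 351 287 30 105.6;  python3 -m inch '[{"tx":0,"ty":0,"tz":0,"wx":0,"wy":0,"wz":0,"grip":0.6}]'; python3 go.py 351 287 30 105.6
```

```text
t: 1.6
tool_pos: [351.1, 286.2, 72.2]
tcp_rot: [0.606, 0.795, 0.001, -0.0]
ft_force: [0.3, 0.1, 0.1]
grip_width: 52.7
t 1.6 pos [351.1 286.2  72.2] F [0.3 0.1 0.1] w 52.7 q [-0.74  0.85 -0.08  2.21  0.65  0.1   0.4 ]
shift cm [0.07 0.01 4.22] turn deg [ 0.  -0.1 -0.2]
t: 1.7
tool_pos: [351.6, 286.0, 72.8]
tcp_rot: [0.607, 0.795, 0.001, -0.0]
ft_force: [-0.5, 0.4, -0.3]
grip_width: 52.5
t 1.7 pos [351.6 286.   72.8] F [-0.5  0.4 -0.3] w 52.5 q [-0.73  0.85 -0.08  2.21  0.65  0.1   0.4 ]
shift cm [ 0.11 -0.04  4.28] turn deg [ 0.1 -0.1 -0.3]
```

```bash
python3 -m inch '[{"tx":0.1,"ty":0,"tz":1,"wx":0,"wy":0,"wz":0,"grip":0.6},{"tx":0.1,"ty":0,"tz":2,"wx":0,"wy":0,"wz":0,"grip":0.6},{"tx":0.1,"ty":0,"tz":2,"wx":0,"wy":0,"wz":0,"grip":0.6}]' 20; python3 go.py 351 287 30 105.6
```

```text
t: 2.0
tool_pos: [351.2, 285.8, 51.0]
tcp_rot: [0.607, 0.795, -0.0, 0.0]
ft_force: [0.2, 0.9, -0.4]
grip_width: 53.1
t 2.0 pos [351.2 285.8  51. ] F [ 0.2  0.9 -0.4] w 53.1 q [-0.76  0.9  -0.04  2.21  0.82  0.04  0.23]
shift cm [0.12 0.02 2.1 ] turn deg [-0.   0.  -0.3]
```

```bash
python3 -m inch '[{"tx":0.1,"ty":0,"tz":0.7,"wx":0,"wy":0,"wz":0,"grip":0.6},{"tx":0.1,"ty":0,"tz":1.4,"wx":0,"wy":0,"wz":0,"grip":0.6},{"tx":0.1,"ty":0,"tz":2.1,"wx":0,"wy":0,"wz":0,"grip":0.6},{"tx":0.1,"ty":0,"tz":2.1,"wx":0,"wy":0,"wz":0,"grip":0.6}]' 20; python3 go.py 351 287 30 105.6
```

```text
t: 2.4
tool_pos: [351.0, 286.7, 31.7]
tcp_rot: [0.607, 0.795, -0.0, 0.0]
ft_force: [-0.2, 0.5, -0.3]
grip_width: 53.2
t 2.4 pos [351.  286.7  31.7] F [-0.2  0.5 -0.3] w 53.2 q [-0.74  0.94 -0.08  2.21  1.71  0.06 -0.66]
shift cm [0.03 0.   0.17] turn deg [-0.   0.  -0.3]
```

```bash
python3 -m inch '[{"tx":0,"ty":0,"tz":0.3,"wx":0,"wy":0,"wz":0,"grip":0.6},{"tx":0,"ty":0,"tz":0.3,"wx":0,"wy":0,"wz":0,"grip":0.15},{"tx":0,"ty":0,"tz":0.3,"wx":0,"wy":0,"wz":0,"grip":0},{"tx":0,"ty":0,"tz":0.3,"wx":0,"wy":0,"wz":0,"grip":0},{"tx":0,"ty":0,"tz":0.3,"wx":0,"wy":0,"wz":0,"grip":0}]' 15;  python3 -m inch '[{"tx":0,"ty":0,"tz":0,"wx":0,"wy":0,"wz":0,"grip":0},{"tx":0,"ty":0,"tz":0,"wx":0,"wy":0,"wz":0,"grip":0},{"tx":0,"ty":0,"tz":-1,"wx":0,"wy":0,"wz":0,"grip":0},{"tx":0,"ty":0,"tz":-2,"wx":0,"wy":0,"wz":0,"grip":0},{"tx":0,"ty":0,"tz":-3,"wx":0,"wy":0,"wz":0,"grip":0}]'; python3 go.py 640 30 90 90
```

```text
t: 2.9
tool_pos: [351.1, 286.4, 29.0]
tcp_rot: [0.607, 0.795, -0.001, 0.0]
ft_force: [-0.4, 0.2, -0.3]
grip_width: 22.9
t: 3.4
tool_pos: [350.7, 286.1, 59.1]
tcp_rot: [0.607, 0.795, -0.002, 0.001]
ft_force: [-0.3, -0.4, -0.5]
grip_width: 19.5
t 3.4 pos [350.7 286.1  59.1] F [-0.3 -0.4 -0.5] w 19.5 q [-0.64  0.89 -0.24  2.21  1.23  0.2  -0.18]
shift cm [-32.35  21.14  -3.03] turn deg [-0.1  0.2 15.3]
```

```bash
python3 -m inch '[{"tx":0,"ty":0,"tz":-3,"wx":0,"wy":0,"wz":0,"grip":0},{"tx":-3,"ty":2,"tz":-4,"wx":0,"wy":0,"wz":3,"grip":0},{"tx":-6,"ty":4,"tz":-4,"wx":0,"wy":0,"wz":6,"grip":0},{"tx":-9.5,"ty":6,"tz":-4,"wx":0,"wy":0,"wz":9,"grip":0},{"tx":-13,"ty":8,"tz":-4,"wx":0,"wy":0,"wz":12,"grip":0}]'; python3 go.py 640 31 90 90
```

```text
t: 3.9
tool_pos: [463.3, 180.9, 99.1]
tcp_rot: [0.687, 0.726, -0.001, 0.0]
ft_force: [0.6, 0.5, -1.0]
grip_width: 19.6
t 3.9 pos [463.3 180.9  99.1] F [ 0.6  0.5 -1. ] w 19.6 q [-0.17  0.85 -0.48  2.06  0.91  0.46  0.26]
shift cm [-15.94  16.81   0.92] turn deg [-0.   0.1  3.2]
```

```bash
python3 -m inch '[{"tx":-3.2,"ty":3.4,"tz":0,"wx":0,"wy":0,"wz":3,"grip":0},{"tx":-6.4,"ty":6.8,"tz":0,"wx":0,"wy":0,"wz":3,"grip":0},{"tx":-9.6,"ty":10,"tz":0,"wx":0,"wy":0,"wz":3,"grip":0},{"tx":-12.8,"ty":13.5,"tz":0,"wx":0,"wy":0,"wz":3,"grip":0},{"tx":-16,"ty":16.8,"tz":0,"wx":0,"wy":0,"wz":3,"grip":0}]'; python3 -m inch '[{"tx":0,"ty":0,"tz":0,"wx":0,"wy":0,"wz":0,"grip":0},{"tx":0,"ty":0,"tz":0,"wx":0,"wy":0,"wz":0,"grip":0}]'; python3 go.py 640 31 90 90
python3 - <<'E'
from look import *
c=snap('scene','c'); d=snap('top','c')
cv2.imwrite('pics/c.png',np.vstack([cv2.resize(c['img'][180:320,200:380,::-1],(600,300),interpolation=2),cv2.resize(d['img'][110:200,230:400,::-1],(600,300),interpolation=2)]))
E
```

```text
t: 4.4
tool_pos: [640.2, 29.9, 98.9]
tcp_rot: [0.706, 0.709, -0.001, 0.0]
ft_force: [1.2, 0.9, -0.8]
grip_width: 19.7
t: 4.6
tool_pos: [639.1, 30.6, 98.4]
tcp_rot: [0.706, 0.708, -0.001, 0.0]
ft_force: [-0.7, -0.1, -0.8]
grip_width: 19.3
t 4.6 pos [639.1  30.6  98.4] F [-0.7 -0.1 -0.8] w 19.3 q [ 0.21  0.99 -0.63  1.62  0.76  0.79  0.81]
shift cm [0.04 0.09 0.84] turn deg [-0.1  0.1  0.1]
```

View pics/c.png

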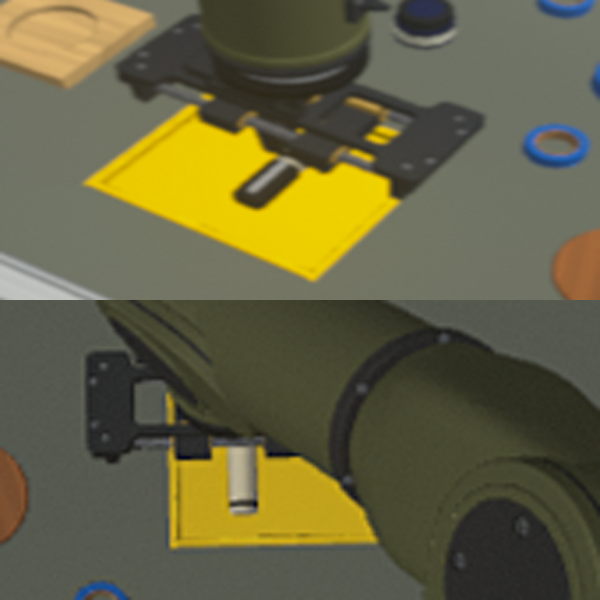

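The marker hangs level, aligned with the tray and over its left half, with room around it. I'll lower it to TCP 32.5 (grasped at 29, plus the 3 mm floor).

```bash
python3 -m inch '[{"tx":0,"ty":0.1,"tz":2.5,"wx":0,"wy":0,"wz":0,"grip":0},{"tx":0,"ty":0.1,"tz":4.5,"wx":0,"wy":0,"wz":0,"grip":0},{"tx":0,"ty":0.1,"tz":5.8,"wx":0,"wy":0,"wz":0,"grip":0},{"tx":0,"ty":0.1,"tz":6.2,"wx":0,"wy":0,"wz":0,"grip":0},{"tx":0,"ty":0.1,"tz":6.5,"wx":0,"wy":0,"wz":0,"grip":0}]'; python3 -m inch '[{"tx":0,"ty":0,"tz":0,"wx":0,"wy":0,"wz":0,"grip":0},{"tx":0,"ty":0,"tz":0.1,"wx":0,"wy":0,"wz":0,"grip":0}]'; python3 go.py 640 31 32 90
```

```text
t: 5.2
tool_pos: [640.0, 32.8, 34.2]
tcp_rot: [0.705, 0.709, -0.001, 0.0]
ft_force: [-0.3, -0.6, -0.4]
grip_width: 19.6
t: 5.4
tool_pos: [640.8, 32.2, 34.0]
tcp_rot: [0.705, 0.709, 0.0, 0.001]
ft_force: [0.9, -0.0, 0.2]
grip_width: 19.3
t 5.4 pos [640.8  32.2  34. ] F [ 0.9 -0.   0.2] w 19.3 q [ 0.18  1.08 -0.57  1.62  0.84  0.7   0.75]
shift cm [-0.12 -0.08  0.2 ] turn deg [0.1 0.1 0.3]
```

```bash
python3 -m inch '[{"tx":0,"ty":0,"tz":0.15,"wx":0,"wy":0,"wz":0,"grip":0},{"tx":0,"ty":0,"tz":0.2,"wx":0,"wy":0,"wz":0,"grip":0.1},{"tx":0,"ty":0,"tz":0.2,"wx":0,"wy":0,"wz":0,"grip":0.3},{"tx":0,"ty":0,"tz":0.2,"wx":0,"wy":0,"wz":0,"grip":0.42},{"tx":0,"ty":0,"tz":0.2,"wx":0,"wy":0,"wz":0,"grip":0.42}]'; python3 -m inch '[{"tx":0,"ty":0,"tz":0,"wx":0,"wy":0,"wz":0,"grip":0.42},{"tx":0,"ty":0,"tz":-2,"wx":0,"wy":0,"wz":0,"grip":0.42},{"tx":0,"ty":0,"tz":-4,"wx":0,"wy":0,"wz":0,"grip":0.42},{"tx":0,"ty":0,"tz":-8,"wx":0,"wy":0,"wz":0,"grip":0.6},{"tx":0,"ty":0,"tz":-8,"wx":0,"wy":0,"wz":0,"grip":0.6}]'; python3 go.py 421.5 -153 110 88.1
```

```text
t: 5.9
tool_pos: [640.2, 31.8, 31.1]
tcp_rot: [0.705, 0.709, -0.001, 0.0]
ft_force: [-0.7, 0.2, 0.1]
grip_width: 36.9
t: 6.4
tool_pos: [644.0, 33.7, 118.2]
tcp_rot: [0.706, 0.709, 0.004, 0.003]
ft_force: [0.8, -0.1, -0.4]
grip_width: 51.2
t 6.4 pos [644.   33.7 118.2] F [ 0.8 -0.1 -0.4] w 51.2 q [ 0.21  0.97 -0.65  1.61  0.75  0.82  0.82]
shift cm [-18.57 -22.34   0.56] turn deg [ 0.6 -0.1  2.2]
```

```bash
python3 -m inch '[{"tx":-3,"ty":-3.6,"tz":0,"wx":0,"wy":0,"wz":1,"grip":0.6},{"tx":-6,"ty":-7.2,"tz":0,"wx":0,"wy":0,"wz":2,"grip":0.6},{"tx":-9,"ty":-10.8,"tz":0,"wx":0,"wy":0,"wz":2,"grip":0.6},{"tx":-12,"ty":-14.4,"tz":0,"wx":0,"wy":0,"wz":2,"grip":0.6},{"tx":-15,"ty":-18,"tz":0,"wx":0,"wy":0,"wz":2,"grip":0.6}]'; python3 -m inch '[{"tx":-3.5,"ty":-4.3,"tz":0,"wx":0,"wy":0,"wz":0,"grip":0.6},{"tx":-3.5,"ty":-4.3,"tz":2,"wx":0,"wy":0,"wz":0,"grip":0.6},{"tx":-3.5,"ty":-4.3,"tz":3,"wx":0,"wy":0,"wz":0,"grip":0.6},{"tx":-3.5,"ty":-4.3,"tz":3,"wx":0,"wy":0,"wz":0,"grip":0.6},{"tx":-3.5,"ty":-4.3,"tz":3,"wx":0,"wy":0,"wz":0,"grip":0.6}]'; python3 go.py 421.5 -153 29 88.1
```

```text
t: 6.9
tool_pos: [460.2, -119.9, 112.7]
tcp_rot: [0.718, 0.696, 0.0, 0.001]
ft_force: [1.4, -1.4, -0.7]
grip_width: 53.0
t: 7.4
tool_pos: [417.8, -152.4, 82.2]
tcp_rot: [0.717, 0.697, -0.0, 0.001]
ft_force: [-0.3, 0.2, 0.4]
grip_width: 53.2
t 7.4 pos [ 417.8 -152.4   82.2] F [-0.3  0.2  0.4] w 53.2 q [ 0.46  0.84 -0.34  2.23  1.2   0.27  0.58]
shift cm [-0.04  0.36  5.32] turn deg [0.1 0.1 0.2]
```

```bash
python3 -m inch '[{"tx":0,"ty":0.3,"tz":1.5,"wx":0,"wy":0,"wz":0,"grip":0.6},{"tx":0,"ty":0.3,"tz":3,"wx":0,"wy":0,"wz":0,"grip":0.6},{"tx":0,"ty":0.3,"tz":3.8,"wx":0,"wy":0,"wz":0,"grip":0.6},{"tx":0,"ty":0.3,"tz":4.5,"wx":0,"wy":0,"wz":0,"grip":0.6},{"tx":0,"ty":0.3,"tz":4.5,"wx":0,"wy":0,"wz":0,"grip":0.6}]'; python3 go.py 421.5 -153 29 88.1
python3 - <<'E'
from look import *
c=snap('scene','d'); d=snap('top','d')
cv2.imwrite('pics/d.png',np.vstack([cv2.resize(c['img'][110:230,200:400,::-1],(600,300),interpolation=2),cv2.resize(d['img'][110:280,260:440,::-1],(400,300),interpolation=2).repeat(1,0) if 0 else cv2.resize(d['img'][110:280,260:520,::-1],(600,300),interpolation=2)]))
E
```

```text
t: 7.9
tool_pos: [420.8, -152.3, 36.5]
tcp_rot: [0.717, 0.697, 0.0, 0.001]
ft_force: [0.1, -0.0, 0.2]
grip_width: 52.9
t 7.9 pos [ 420.8 -152.3   36.5] F [ 0.1 -0.   0.2] w 52.9 q [ 0.37  0.93 -0.21  2.23  1.62  0.17  0.17]
shift cm [-0.07  0.07  0.75] turn deg [0.1 0.1 0.2]
```

View pics/d.png

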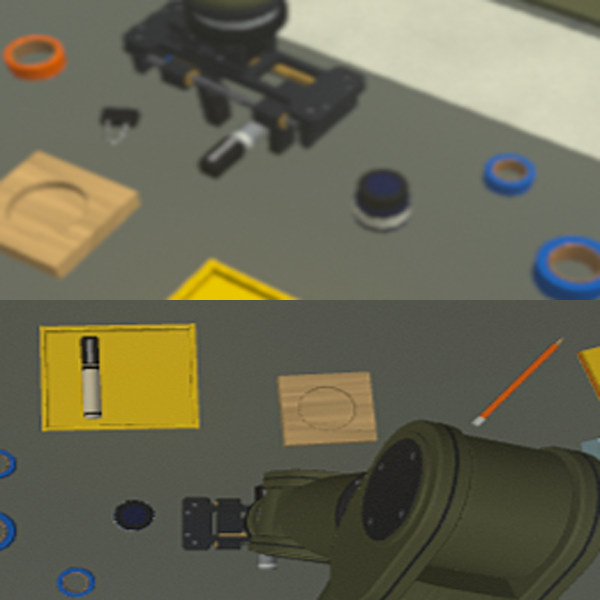

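Cream lies flat in the tray's left half, and the fingers straddle the grey barrel. Closing on it, lifting and heading for y ≈ -29.

```bash
python3 -m inch '[{"tx":0,"ty":0,"tz":0.7,"wx":0,"wy":0,"wz":0,"grip":0.6},{"tx":0,"ty":0,"tz":0.7,"wx":0,"wy":0,"wz":0,"grip":0.15},{"tx":0,"ty":0,"tz":0.7,"wx":0,"wy":0,"wz":0,"grip":0},{"tx":0,"ty":0,"tz":0.7,"wx":0,"wy":0,"wz":0,"grip":0},{"tx":0,"ty":0,"tz":0.7,"wx":0,"wy":0,"wz":0,"grip":0}]' 15;  python3 -m inch '[{"tx":0,"ty":0,"tz":0,"wx":0,"wy":0,"wz":0,"grip":0},{"tx":0,"ty":0,"tz":0,"wx":0,"wy":0,"wz":0,"grip":0},{"tx":0,"ty":0,"tz":-2,"wx":0,"wy":0,"wz":0,"grip":0},{"tx":0,"ty":0,"tz":-4,"wx":0,"wy":0,"wz":0,"grip":0},{"tx":0,"ty":0,"tz":-7,"wx":0,"wy":0,"wz":0,"grip":0}]'; python3 go.py 640 -29 100 90
```

```text
t: 8.5
tool_pos: [420.1, -152.8, 29.8]
tcp_rot: [0.718, 0.696, -0.001, 0.001]
ft_force: [-0.1, 0.5, 0.3]
grip_width: 22.4
t: 9.0
tool_pos: [419.1, -153.3, 94.5]
tcp_rot: [0.717, 0.697, -0.004, 0.0]
ft_force: [1.6, -0.8, -0.9]
grip_width: 19.5
t 9.0 pos [ 419.1 -153.3   94.5] F [ 1.6 -0.8 -0.9] w 19.5 q [ 0.47  0.82 -0.37  2.21  1.08  0.31  0.69]
shift cm [13.07 21.71 -0.76] turn deg [-0.3  0.4 -1.7]
```

```bash
python3 -m inch '[{"tx":2.6,"ty":4.2,"tz":0,"wx":0,"wy":0,"wz":-1,"grip":0},{"tx":5.2,"ty":8.4,"tz":0,"wx":0,"wy":0,"wz":-1.7,"grip":0},{"tx":7.8,"ty":12.6,"tz":0,"wx":0,"wy":0,"wz":-1.7,"grip":0},{"tx":10.4,"ty":17,"tz":0,"wx":0,"wy":0,"wz":-1.7,"grip":0},{"tx":13,"ty":21.5,"tz":0,"wx":0,"wy":0,"wz":-1.7,"grip":0}]'; python3 -m inch '[{"tx":0,"ty":0,"tz":1,"wx":0,"wy":0,"wz":0,"grip":0},{"tx":0,"ty":0,"tz":3,"wx":0,"wy":0,"wz":0,"grip":0},{"tx":0,"ty":0,"tz":4,"wx":0,"wy":0,"wz":0,"grip":0},{"tx":0,"ty":0,"tz":4,"wx":0,"wy":0,"wz":0,"grip":0}]'; python3 go.py 640 -29 32.3 90
```

```text
t: 9.5
tool_pos: [637.7, -30.3, 95.4]
tcp_rot: [0.708, 0.707, -0.001, 0.001]
ft_force: [0.9, -0.1, -1.1]
grip_width: 19.5
t: 9.9
tool_pos: [634.7, -31.9, 53.5]
tcp_rot: [0.707, 0.707, -0.002, -0.0]
ft_force: [-0.8, -0.3, -0.2]
grip_width: 19.6
t 9.9 pos [634.7 -31.9  53.5] F [-0.8 -0.3 -0.2] w 19.6 q [ 0.28  1.05 -0.57  1.64  0.8   0.71  0.87]
shift cm [0.3  0.54 2.12] turn deg [-0.2  0.2 -0.1]
```

```bash
python3 -m inch '[{"tx":0.3,"ty":0.4,"tz":0,"wx":0,"wy":0,"wz":0,"grip":0},{"tx":0.3,"ty":0.4,"tz":0.6,"wx":0,"wy":0,"wz":0,"grip":0},{"tx":0.3,"ty":0.4,"tz":1.2,"wx":0,"wy":0,"wz":0,"grip":0},{"tx":0.3,"ty":0.4,"tz":1.8,"wx":0,"wy":0,"wz":0,"grip":0},{"tx":0.3,"ty":0.4,"tz":1.8,"wx":0,"wy":0,"wz":0,"grip":0}]'; python3 go.py 638 -29 32.3 90
```

```text
t: 10.4
tool_pos: [640.0, -28.6, 36.4]
tcp_rot: [0.708, 0.707, -0.001, 0.001]
ft_force: [0.4, -0.3, -0.2]
grip_width: 19.4
t 10.4 pos [640.  -28.6  36.4] F [ 0.4 -0.3 -0.2] w 19.4 q [ 0.26  1.07 -0.56  1.62  0.82  0.69  0.85]
shift cm [-0.04 -0.2   0.42] turn deg [-0.1  0.2 -0.1]
```

```bash
python3 -m inch '[{"tx":0,"ty":-0.1,"tz":0.3,"wx":0,"wy":0,"wz":0,"grip":0},{"tx":0,"ty":-0.1,"tz":0.4,"wx":0,"wy":0,"wz":0,"grip":0},{"tx":0,"ty":-0.1,"tz":0.4,"wx":0,"wy":0,"wz":0,"grip":0.2},{"tx":0,"ty":-0.1,"tz":0.4,"wx":0,"wy":0,"wz":0,"grip":0.42},{"tx":0,"ty":-0.1,"tz":0.4,"wx":0,"wy":0,"wz":0,"grip":0.42}]'; python3 -m inch '[{"tx":0,"ty":0,"tz":0,"wx":0,"wy":0,"wz":0,"grip":0.42},{"tx":0,"ty":0,"tz":-2,"wx":0,"wy":0,"wz":0,"grip":0.42},{"tx":0,"ty":0,"tz":-4,"wx":0,"wy":0,"wz":0,"grip":0.42},{"tx":0,"ty":0,"tz":-8,"wx":0,"wy":0,"wz":0,"grip":1},{"tx":0,"ty":0,"tz":-8,"wx":0,"wy":0,"wz":0,"grip":1}]'; python3 go.py 422 148 110 90
```

```text
t: 10.9
tool_pos: [639.9, -28.2, 33.6]
tcp_rot: [0.708, 0.707, -0.0, 0.001]
ft_force: [-0.1, 0.5, 0.5]
grip_width: 33.3
t: 11.4
tool_pos: [643.2, -26.9, 120.0]
tcp_rot: [0.708, 0.707, 0.004, 0.004]
ft_force: [0.3, 1.1, -0.1]
grip_width: 50.9
t 11.4 pos [643.2 -26.9 120. ] F [ 0.3  1.1 -0.1] w 50.9 q [ 0.3   0.96 -0.63  1.61  0.74  0.81  0.92]
shift cm [ 17.45 -22.16   0.75] turn deg [ 0.6  0.  -0.1]
```

```bash
python3 -m inch '[{"tx":3,"ty":-3.6,"tz":0,"wx":0,"wy":0,"wz":0,"grip":1},{"tx":6,"ty":-7.4,"tz":0,"wx":0,"wy":0,"wz":0,"grip":1},{"tx":9,"ty":-11,"tz":0,"wx":0,"wy":0,"wz":0,"grip":1},{"tx":12,"ty":-14.6,"tz":0,"wx":0,"wy":0,"wz":0,"grip":1},{"tx":14.5,"ty":-18,"tz":0,"wx":0,"wy":0,"wz":0,"grip":1}]'; python3 -m inch '[{"tx":3,"ty":-3.6,"tz":0,"wx":0,"wy":0,"wz":0,"grip":1},{"tx":3,"ty":-3.8,"tz":2,"wx":0,"wy":0,"wz":0,"grip":1},{"tx":3,"ty":-3.8,"tz":4,"wx":0,"wy":0,"wz":0,"grip":1},{"tx":3,"ty":-3.8,"tz":4,"wx":0,"wy":0,"wz":0,"grip":1},{"tx":3,"ty":-3.8,"tz":4,"wx":0,"wy":0,"wz":0,"grip":1}]'; python3 go.py 422 148 31 90;python3 - <<'E'
from look import *
c=snap('scene','e'); d=snap('top','e')
cv2.imwrite('pics/e.png',np.vstack([cv2.resize(c['img'][150:320,220:470,::-1],(600,350),interpolation=2),cv2.resize(d['img'][110:280,200:460,::-1],(400,240),interpolation=2).repeat(1,0) if 0 else cv2.resize(d['img'][120:270,230:470,::-1],(600,250),interpolation=2)]))
E
```

```text
t: 11.9
tool_pos: [458.5, 118.9, 114.0]
tcp_rot: [0.707, 0.707, 0.001, 0.001]
ft_force: [0.3, 0.7, -0.4]
grip_width: 88.2
t: 12.4
tool_pos: [422.2, 147.3, 73.4]
tcp_rot: [0.707, 0.707, -0.0, 0.001]
ft_force: [0.4, -0.0, -0.1]
grip_width: 88.1
t 12.4 pos [422.2 147.3  73.4] F [ 0.4 -0.  -0.1] w 88.1 q [-0.32  0.85 -0.2   2.22  1.11  0.17  0.01]
shift cm [ 0.08 -0.03  4.24] turn deg [ 0.1  0.1 -0. ]
```

View pics/e.png

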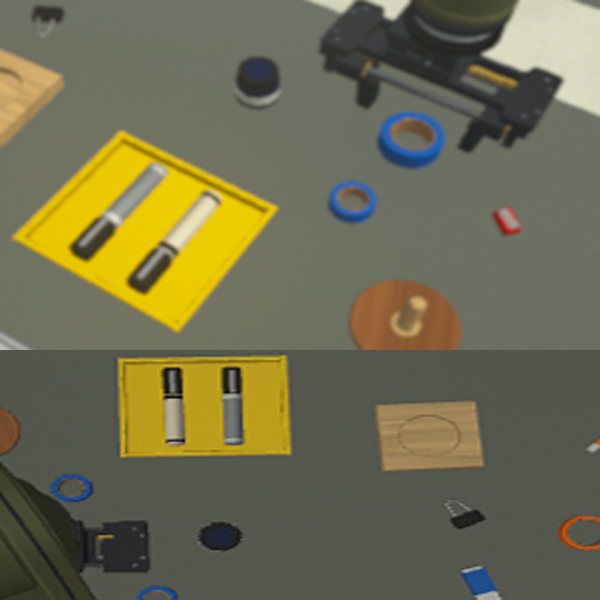

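Both markers lie flat and apart inside the tray, and the open fingers are over the big blue roll on either side. Descending to it.

```bash
python3 -m inch '[{"tx":0.05,"ty":0,"tz":1.2,"wx":0,"wy":0,"wz":0,"grip":1},{"tx":0.05,"ty":0,"tz":2.2,"wx":0,"wy":0,"wz":0,"grip":1},{"tx":0.05,"ty":0,"tz":3.2,"wx":0,"wy":0,"wz":0,"grip":1},{"tx":0.05,"ty":0,"tz":4.2,"wx":0,"wy":0,"wz":0,"grip":1},{"tx":0.05,"ty":0,"tz":4.2,"wx":0,"wy":0,"wz":0,"grip":1}]'; python3 go.py 422 148 31 90
```

```text
t: 13.0
tool_pos: [422.3, 147.7, 30.6]
tcp_rot: [0.708, 0.706, 0.001, -0.0]
ft_force: [-0.8, 0.8, -1.4]
grip_width: 87.9
t 13.0 pos [422.3 147.7  30.6] F [-0.8  0.8 -1.4] w 87.9 q [-0.31  0.95 -0.21  2.22  1.68  0.17 -0.55]
shift cm [ 0.03 -0.03 -0.04] turn deg [ 0.  -0.1 -0.2]
```

```bash
python3 -m inch '[{"tx":0,"ty":0,"tz":0,"wx":0,"wy":0,"wz":0,"grip":0.7},{"tx":0,"ty":0,"tz":0,"wx":0,"wy":0,"wz":0,"grip":0.5},{"tx":0,"ty":0,"tz":0,"wx":0,"wy":0,"wz":0,"grip":0.5},{"tx":0,"ty":0,"tz":0,"wx":0,"wy":0,"wz":0,"grip":0.5}]' 15;  python3 -m inch '[{"tx":0,"ty":0,"tz":0,"wx":0,"wy":0,"wz":0,"grip":0.5},{"tx":0,"ty":0,"tz":-2,"wx":0,"wy":0,"wz":0,"grip":0.5},{"tx":0,"ty":0,"tz":-5,"wx":0,"wy":0,"wz":0,"grip":0.5},{"tx":0,"ty":0,"tz":-8.5,"wx":0,"wy":0,"wz":0,"grip":0.5},{"tx":0,"ty":0,"tz":-8.5,"wx":0,"wy":0,"wz":0,"grip":0.5}]'; python3 go.py 607.5 235 115 90
```

```text
t: 13.4
tool_pos: [422.3, 147.5, 31.4]
tcp_rot: [0.708, 0.707, -0.0, 0.002]
ft_force: [0.4, -1.1, 3.9]
grip_width: 60.1
t: 13.9
tool_pos: [422.4, 149.1, 119.1]
tcp_rot: [0.708, 0.707, 0.002, 0.0]
ft_force: [0.2, 0.5, -0.8]
grip_width: 59.9
t 13.9 pos [422.4 149.1 119.1] F [ 0.2  0.5 -0.8] w 59.9 q [-0.16  0.78 -0.45  2.2   0.99  0.37  0.12]
shift cm [ 8.62 18.5   0.49] turn deg [ 0.2 -0.1 -0.1]
```

```bash
python3 -m inch '[{"tx":1.7,"ty":3.7,"tz":0,"wx":0,"wy":0,"wz":0,"grip":0.5},{"tx":3.4,"ty":7.4,"tz":0,"wx":0,"wy":0,"wz":0,"grip":0.5},{"tx":5.1,"ty":11,"tz":0,"wx":0,"wy":0,"wz":0,"grip":0.5},{"tx":6.8,"ty":14.8,"tz":0,"wx":0,"wy":0,"wz":0,"grip":0.5},{"tx":8.6,"ty":18.5,"tz":0,"wx":0,"wy":0,"wz":0,"grip":0.5}]'; python3 -m inch '[{"tx":0,"ty":0,"tz":0,"wx":0,"wy":0,"wz":0,"grip":0.5},{"tx":0,"ty":0,"tz":0,"wx":0,"wy":0,"wz":0,"grip":0.5},{"tx":0,"ty":0,"tz":0,"wx":0,"wy":0,"wz":0,"grip":0.5}]'; python3 go.py 607.7 235 40 90
```

```text
t: 14.4
tool_pos: [608.5, 233.0, 114.8]
tcp_rot: [0.708, 0.706, -0.001, 0.002]
ft_force: [0.4, 0.9, -0.7]
grip_width: 59.8
t: 14.7
tool_pos: [605.4, 232.6, 114.9]
tcp_rot: [0.707, 0.707, -0.002, 0.001]
ft_force: [-0.5, -0.6, -1.0]
grip_width: 60.3
t 14.7 pos [605.4 232.6 114.9] F [-0.5 -0.6 -1. ] w 60.3 q [-0.11  0.98 -0.64  1.58  0.74  0.84  0.52]
shift cm [0.28 0.24 7.49] turn deg [-0.1  0.3 -0. ]
```

```bash
python3 -m inch '[{"tx":0.2,"ty":0.2,"tz":0,"wx":0,"wy":0,"wz":0,"grip":0.5},{"tx":0.2,"ty":0.2,"tz":1.5,"wx":0,"wy":0,"wz":0,"grip":0.5},{"tx":0.2,"ty":0.2,"tz":3,"wx":0,"wy":0,"wz":0,"grip":0.5},{"tx":0.2,"ty":0.2,"tz":4.5,"wx":0,"wy":0,"wz":0,"grip":0.5},{"tx":0.2,"ty":0.2,"tz":4.5,"wx":0,"wy":0,"wz":0,"grip":0.5}]'; python3 go.py 607.7 235 40 90
python3 - <<'E'
from look import *
c=snap('scene','f'); d=snap('top','f')
cv2.imwrite('pics/f.png',np.vstack([cv2.resize(c['img'][230:340,300:460,::-1],(500,343),interpolation=2),cv2.resize(d['img'][120:220,160:310,::-1],(500,250),interpolation=2)]))
E
```

```text
t: 15.2
tool_pos: [607.2, 233.9, 67.5]
tcp_rot: [0.707, 0.707, -0.003, 0.0]
ft_force: [-0.9, 0.2, -0.7]
grip_width: 60.3
t 15.2 pos [607.2 233.9  67.5] F [-0.9  0.2 -0.7] w 60.3 q [-0.13  1.04 -0.6   1.58  0.78  0.77  0.49]
shift cm [0.12 0.06 2.74] turn deg [-0.2  0.3 -0.1]
```

View pics/f.png

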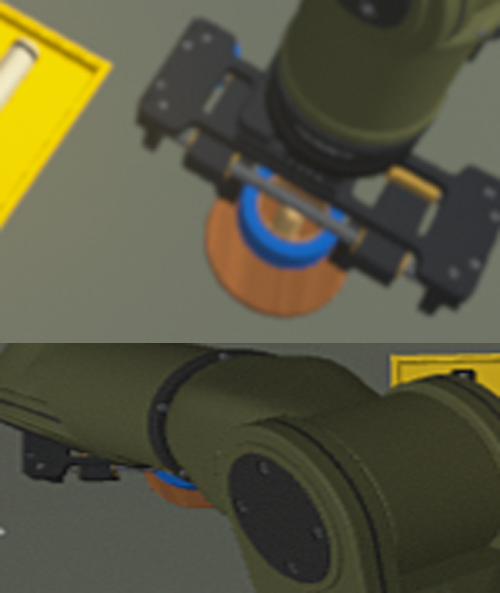

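The dowel stands inside the blue ring's hole. Lowering to the base.

```bash
python3 -m inch '[{"tx":0.1,"ty":0,"tz":1,"wx":0,"wy":0,"wz":0,"grip":0.5},{"tx":0.1,"ty":0,"tz":2,"wx":0,"wy":0,"wz":0,"grip":0.5},{"tx":0.1,"ty":0,"tz":2.6,"wx":0,"wy":0,"wz":0,"grip":0.5},{"tx":0.1,"ty":0,"tz":2.6,"wx":0,"wy":0,"wz":0,"grip":0.5}]'; python3 go.py 607.7 235 39 90
```

```text
t: 15.7
tool_pos: [608.4, 235.8, 43.6]
tcp_rot: [0.708, 0.707, -0.001, 0.001]
ft_force: [-0.3, 0.1, -0.7]
grip_width: 60.3
t 15.7 pos [608.4 235.8  43.6] F [-0.3  0.1 -0.7] w 60.3 q [-0.14  1.08 -0.58  1.58  0.81  0.74  0.47]
shift cm [-0.08 -0.07  0.46] turn deg [-0.   0.2 -0.1]
```

```bash
python3 -m inch '[{"tx":0,"ty":0,"tz":0.3,"wx":0,"wy":0,"wz":0,"grip":0.5},{"tx":0,"ty":0,"tz":0.4,"wx":0,"wy":0,"wz":0,"grip":0.5},{"tx":0,"ty":0,"tz":0.4,"wx":0,"wy":0,"wz":0,"grip":0.5},{"tx":0,"ty":0,"tz":0.4,"wx":0,"wy":0,"wz":0,"grip":0.8},{"tx":0,"ty":0,"tz":0.4,"wx":0,"wy":0,"wz":0,"grip":1}]'; python3 -m inch '[{"tx":0,"ty":0,"tz":0.0,"wx":0,"wy":0,"wz":0,"grip":1},{"tx":0,"ty":0,"tz":0,"wx":0,"wy":0,"wz":0,"grip":1},{"tx":0,"ty":0,"tz":-2,"wx":0,"wy":0,"wz":0,"grip":1},{"tx":0,"ty":0,"tz":-5,"wx":0,"wy":0,"wz":0,"grip":1},{"tx":0,"ty":0,"tz":-9,"wx":0,"wy":0,"wz":0,"grip":1}]'; python3 go.py 439 -377.5 130 90
```

```text
t: 16.2
tool_pos: [609.3, 236.5, 41.2]
tcp_rot: [0.708, 0.707, -0.0, 0.001]
ft_force: [-0.6, -1.3, -0.9]
grip_width: 73.8
t: 16.7
tool_pos: [608.2, 236.1, 131.8]
tcp_rot: [0.707, 0.707, -0.002, 0.001]
ft_force: [1.5, 0.1, 0.4]
grip_width: 87.8
t 16.7 pos [608.2 236.1 131.8] F [1.5 0.1 0.4] w 87.8 q [-0.11  0.96 -0.66  1.56  0.71  0.87  0.54]
shift cm [-61.38 -16.87   0.39] turn deg [-0.1  0.2 -0. ]
```

```bash
python3 -m inch '[{"tx":-4.5,"ty":-1.2,"tz":0,"wx":0,"wy":0,"wz":0,"grip":1},{"tx":-9,"ty":-2.4,"tz":0,"wx":0,"wy":0,"wz":0,"grip":1},{"tx":-13.5,"ty":-3.6,"tz":0,"wx":0,"wy":0,"wz":0,"grip":1},{"tx":-18,"ty":-4.8,"tz":0,"wx":0,"wy":0,"wz":0,"grip":1},{"tx":-22,"ty":-6,"tz":0,"wx":0,"wy":0,"wz":0,"grip":1}]'; python3 -m inch '[{"tx":-4.5,"ty":-1.2,"tz":0,"wx":0,"wy":0,"wz":0,"grip":1},{"tx":-9,"ty":-2.4,"tz":0,"wx":0,"wy":0,"wz":0,"grip":1},{"tx":-13.5,"ty":-3.6,"tz":0,"wx":0,"wy":0,"wz":0,"grip":1},{"tx":-18,"ty":-4.8,"tz":0,"wx":0,"wy":0,"wz":0,"grip":1},{"tx":-22,"ty":-6,"tz":0,"wx":0,"wy":0,"wz":0,"grip":1}]';  python3 -m inch '[{"tx":-4,"ty":-1.2,"tz":0,"wx":0,"wy":0,"wz":0,"grip":1},{"tx":-8,"ty":-2.4,"tz":0,"wx":0,"wy":0,"wz":0,"grip":1},{"tx":-12,"ty":-3.6,"tz":0,"wx":0,"wy":0,"wz":0,"grip":1},{"tx":-15,"ty":-4.5,"tz":0,"wx":0,"wy":0,"wz":0,"grip":1},{"tx":-15,"ty":-4.5,"tz":0,"wx":0,"wy":0,"wz":0,"grip":1}]'; python3 go.py 439 -377.5 29 90
python3 - <<'E'
from look import *
c=snap('scene','g'); d=snap('top','g')
cv2.imwrite('pics/g.png',np.vstack([cv2.resize(c['img'][230:340,300:460,::-1],(500,343),interpolation=2),cv2.resize(d['img'][120:220,160:310,::-1],(500,250),interpolation=2)]))
E
```

```text
t: 17.2
tool_pos: [548.5, 14.2, 132.8]
tcp_rot: [0.708, 0.706, -0.0, 0.002]
ft_force: [0.5, -0.5, 0.1]
grip_width: 87.8
t: 17.7
tool_pos: [488.1, -206.0, 133.1]
tcp_rot: [0.708, 0.706, -0.001, 0.002]
ft_force: [1.0, 0.4, -0.1]
grip_width: 88.1
t: 18.2
tool_pos: [440.5, -359.6, 132.7]
tcp_rot: [0.711, 0.703, -0.003, 0.002]
ft_force: [-1.0, -0.6, 0.6]
grip_width: 88.5
t 18.2 pos [ 440.5 -359.6  132.7] F [-1.  -0.6  0.6] w 88.5 q [ 0.99  0.89 -0.7   1.83  0.84  0.74  1.38]
shift cm [-1.72 -0.12 10.38] turn deg [-0.   0.4 -0.6]
```

View pics/g.png

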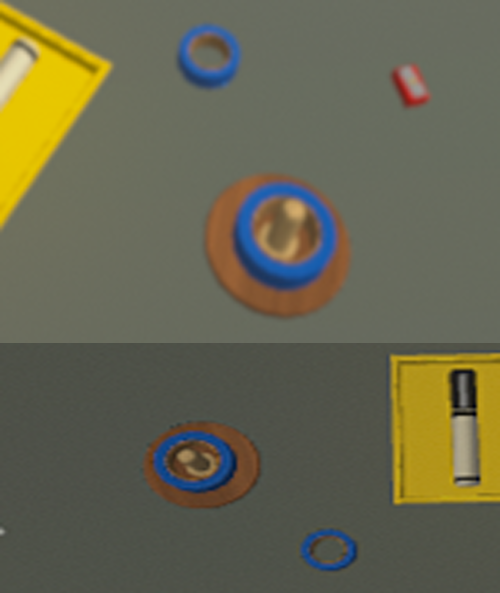

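The blue roll lies flat on the base around the dowel. Continuing to the orange roll (10 pictures viewed so far).

```bash
python3 -m inch '[{"tx":-1.7,"ty":-0.1,"tz":2,"wx":0,"wy":0,"wz":-0.6,"grip":1},{"tx":-1.7,"ty":-0.1,"tz":4,"wx":0,"wy":0,"wz":-0.6,"grip":1},{"tx":-1.7,"ty":-0.1,"tz":5,"wx":0,"wy":0,"wz":-0.6,"grip":1},{"tx":-1.7,"ty":-0.1,"tz":5,"wx":0,"wy":0,"wz":-0.6,"grip":1},{"tx":-1.7,"ty":-0.1,"tz":5,"wx":0,"wy":0,"wz":-0.6,"grip":1}]'; python3 go.py 439 -377.5 29 90
```

```text
t: 18.8
tool_pos: [443.3, -369.2, 82.8]
tcp_rot: [0.703, 0.711, 0.0, 0.001]
ft_force: [0.2, -0.7, -0.2]
grip_width: 88.3
t 18.8 pos [ 443.3 -369.2   82.8] F [ 0.2 -0.7 -0.2] w 88.3 q [ 0.98  0.97 -0.65  1.82  0.92  0.68  1.36]
shift cm [-0.82 -0.45  5.38] turn deg [0.1 0.1 0.7]
```

```bash
python3 -m inch '[{"tx":-0.8,"ty":-0.4,"tz":0,"wx":0,"wy":0,"wz":0,"grip":1},{"tx":-0.8,"ty":-0.4,"tz":1,"wx":0,"wy":0,"wz":0,"grip":1},{"tx":-0.8,"ty":-0.4,"tz":2,"wx":0,"wy":0,"wz":0,"grip":1},{"tx":-0.8,"ty":-0.4,"tz":2,"wx":0,"wy":0,"wz":0,"grip":1}]'; python3 go.py 439 -377.5 29 90
```

```text
t: 19.2
tool_pos: [437.3, -378.1, 60.5]
tcp_rot: [0.704, 0.71, -0.001, -0.0]
ft_force: [0.0, 0.4, -0.2]
grip_width: 88.4
t 19.2 pos [ 437.3 -378.1   60.5] F [ 0.   0.4 -0.2] w 88.4 q [ 0.98  1.   -0.62  1.82  0.95  0.65  1.35]
shift cm [0.06 0.18 3.15] turn deg [-0.1  0.   0.5]
```

```bash
python3 -m inch '[{"tx":0,"ty":0.15,"tz":1,"wx":0,"wy":0,"wz":0,"grip":1},{"tx":0,"ty":0.15,"tz":2,"wx":0,"wy":0,"wz":0,"grip":1},{"tx":0,"ty":0.15,"tz":3.1,"wx":0,"wy":0,"wz":0,"grip":1},{"tx":0,"ty":0.15,"tz":3.1,"wx":0,"wy":0,"wz":0,"grip":1},{"tx":0,"ty":0.15,"tz":3.1,"wx":0,"wy":0,"wz":0,"grip":1}]'; python3 -m inch '[{"tx":0,"ty":0,"tz":0,"wx":0,"wy":0,"wz":0,"grip":0.6},{"tx":0,"ty":0,"tz":0,"wx":0,"wy":0,"wz":0,"grip":0.4},{"tx":0,"ty":0,"tz":0,"wx":0,"wy":0,"wz":0,"grip":0.4},{"tx":0,"ty":0,"tz":0,"wx":0,"wy":0,"wz":0,"grip":0.4}]' 15;  python3 -m inch '[{"tx":0,"ty":0,"tz":0,"wx":0,"wy":0,"wz":0,"grip":0.4},{"tx":0,"ty":0,"tz":-2,"wx":0,"wy":0,"wz":0,"grip":0.4},{"tx":0,"ty":0,"tz":-5,"wx":0,"wy":0,"wz":0,"grip":0.4},{"tx":0,"ty":0,"tz":-9.5,"wx":0,"wy":0,"wz":0,"grip":0.4},{"tx":0,"ty":0,"tz":-9.5,"wx":0,"wy":0,"wz":0,"grip":0.4}]'; python3 go.py 607.7 235 125 90
```

```text
t: 19.7
tool_pos: [439.8, -378.2, 30.6]
tcp_rot: [0.704, 0.71, -0.0, 0.001]
ft_force: [0.1, -0.1, 0.3]
grip_width: 88.0
t: 20.1
tool_pos: [440.0, -378.7, 31.3]
tcp_rot: [0.704, 0.71, -0.0, 0.001]
ft_force: [0.2, 0.0, 0.1]
grip_width: 58.5
t: 20.6
tool_pos: [443.0, -379.3, 131.0]
tcp_rot: [0.704, 0.71, 0.001, 0.005]
ft_force: [1.5, -0.2, -1.3]
grip_width: 51.7
t 20.6 pos [ 443.  -379.3  131. ] F [ 1.5 -0.2 -1.3] w 51.7 q [ 1.02  0.91 -0.71  1.8   0.84  0.76  1.44]
shift cm [61.28 17.03  0.36] turn deg [0.5 0.4 0.5]
```

Orange is held (51.7 mm). Carrying it to the stand.

```bash
python3 -m inch '[{"tx":4,"ty":1.2,"tz":0,"wx":0,"wy":0,"wz":0,"grip":0.4},{"tx":8,"ty":2.4,"tz":0,"wx":0,"wy":0,"wz":0,"grip":0.4},{"tx":12.5,"ty":3.6,"tz":0,"wx":0,"wy":0,"wz":0,"grip":0.4},{"tx":17,"ty":4.8,"tz":0,"wx":0,"wy":0,"wz":0,"grip":0.4},{"tx":21,"ty":6,"tz":0,"wx":0,"wy":0,"wz":0,"grip":0.4}]'; python3 -m inch '[{"tx":4.5,"ty":1.2,"tz":0,"wx":0,"wy":0,"wz":0,"grip":0.4},{"tx":9,"ty":2.4,"tz":0,"wx":0,"wy":0,"wz":0,"grip":0.4},{"tx":13.5,"ty":3.6,"tz":0,"wx":0,"wy":0,"wz":0,"grip":0.4},{"tx":18,"ty":4.8,"tz":0,"wx":0,"wy":0,"wz":0,"grip":0.4},{"tx":22,"ty":6,"tz":0,"wx":0,"wy":0,"wz":0,"grip":0.4}]';  python3 -m inch '[{"tx":4.5,"ty":1.2,"tz":0,"wx":0,"wy":0,"wz":0,"grip":0.4},{"tx":9,"ty":2.4,"tz":0,"wx":0,"wy":0,"wz":0,"grip":0.4},{"tx":13,"ty":3.6,"tz":0,"wx":0,"wy":0,"wz":0,"grip":0.4},{"tx":16,"ty":4.5,"tz":0,"wx":0,"wy":0,"wz":0,"grip":0.4},{"tx":16,"ty":4.5,"tz":0,"wx":0,"wy":0,"wz":0,"grip":0.4}]'; python3 go.py 607.7 235 115 90
```

```text
t: 21.1
tool_pos: [497.8, -165.4, 125.2]
tcp_rot: [0.704, 0.711, -0.0, 0.001]
ft_force: [1.0, -0.7, -0.5]
grip_width: 51.4
t: 21.6
tool_pos: [555.8, 55.3, 124.8]
tcp_rot: [0.703, 0.711, -0.001, 0.001]
ft_force: [0.5, -0.3, -0.1]
grip_width: 51.4
t: 22.1
tool_pos: [598.9, 220.2, 124.9]
tcp_rot: [0.702, 0.712, 0.002, -0.001]
ft_force: [-1.2, 0.4, 0.6]
grip_width: 51.5
t 22.1 pos [598.9 220.2 124.9] F [-1.2  0.4  0.6] w 51.5 q [-0.08  0.96 -0.65  1.62  0.74  0.83  0.54]
shift cm [1.47 0.9  0.99] turn deg [ 0.1 -0.2  0.9]
```

```bash
python3 -m inch '[{"tx":1.4,"ty":0.9,"tz":0,"wx":0,"wy":0,"wz":0.5,"grip":0.4},{"tx":1.4,"ty":0.9,"tz":1,"wx":0,"wy":0,"wz":0.5,"grip":0.4},{"tx":1.4,"ty":0.9,"tz":1.5,"wx":0,"wy":0,"wz":0.5,"grip":0.4},{"tx":1.4,"ty":0.9,"tz":1.5,"wx":0,"wy":0,"wz":0.5,"grip":0.4}]'; python3 go.py 607.7 235 65 90
```

```text
t: 22.5
tool_pos: [607.1, 224.9, 108.0]
tcp_rot: [0.707, 0.707, -0.003, 0.001]
ft_force: [-0.1, 0.2, -0.3]
grip_width: 51.4
t 22.5 pos [607.1 224.9 108. ] F [-0.1  0.2 -0.3] w 51.4 q [-0.1   0.99 -0.64  1.59  0.74  0.83  0.52]
shift cm [1.04 0.07 4.3 ] turn deg [-0.1  0.3 -0. ]
```

```bash
python3 -m inch '[{"tx":1,"ty":0,"tz":0,"wx":0,"wy":0,"wz":0,"grip":0.4},{"tx":1,"ty":0,"tz":0,"wx":0,"wy":0,"wz":0,"grip":0.4},{"tx":1,"ty":0,"tz":0,"wx":0,"wy":0,"wz":0,"grip":0.4}]'; python3 go.py 607.7 235 65 90
```

```text
t: 22.8
tool_pos: [608.2, 237.8, 110.2]
tcp_rot: [0.707, 0.708, -0.0, 0.001]
ft_force: [0.3, -0.1, -0.6]
grip_width: 50.9
t 22.8 pos [608.2 237.8 110.2] F [ 0.3 -0.1 -0.6] w 50.9 q [-0.12  0.99 -0.64  1.57  0.74  0.84  0.52]
shift cm [-0.28 -0.05  4.52] turn deg [0.1 0.1 0.1]
```

Lowering over the dowel, then a look before releasing.

```bash
python3 -m inch '[{"tx":-0.2,"ty":0,"tz":0.5,"wx":0,"wy":0,"wz":0,"grip":0.4},{"tx":-0.2,"ty":0,"tz":1.5,"wx":0,"wy":0,"wz":0,"grip":0.4},{"tx":-0.2,"ty":0,"tz":2.5,"wx":0,"wy":0,"wz":0,"grip":0.4},{"tx":-0.2,"ty":0,"tz":3.7,"wx":0,"wy":0,"wz":0,"grip":0.4},{"tx":-0.2,"ty":0,"tz":3.7,"wx":0,"wy":0,"wz":0,"grip":0.4}]'; python3 go.py 607.7 235 65 90
python3 - <<'E'
from look import *
c=snap('scene','h')
cv2.imwrite('pics/h.png',cv2.resize(c['img'][230:340,300:460,::-1],(500,343),interpolation=2))
E
```

```text
t: 23.3
tool_pos: [607.0, 234.2, 70.3]
tcp_rot: [0.707, 0.707, -0.002, 0.001]
ft_force: [-0.0, -0.2, -1.3]
grip_width: 51.2
t 23.3 pos [607.  234.2  70.3] F [-0.  -0.2 -1.3] w 51.2 q [-0.13  1.04 -0.61  1.59  0.78  0.78  0.49]
shift cm [0.08 0.07 0.53] turn deg [-0.2  0.2  0. ]
```

View pics/h.png

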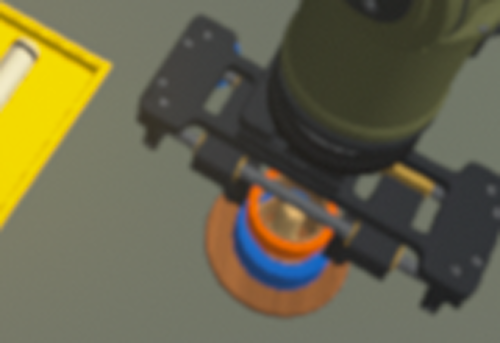

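The dowel is through the orange ring, just above the blue roll. About 6 mm further down, then release.

```bash
python3 -m inch '[{"tx":0,"ty":0,"tz":0.3,"wx":0,"wy":0,"wz":0,"grip":0.4},{"tx":0,"ty":0,"tz":0.5,"wx":0,"wy":0,"wz":0,"grip":0.4},{"tx":0,"ty":0,"tz":0.5,"wx":0,"wy":0,"wz":0,"grip":0.4},{"tx":0,"ty":0,"tz":0.5,"wx":0,"wy":0,"wz":0,"grip":0.4}]'; python3 go.py 607.7 235 64 90
```

```text
t: 23.75
tool_pos: [608.4, 235.2, 68.1]
tcp_rot: [0.707, 0.707, -0.0, 0.001]
ft_force: [-0.4, -1.0, -0.6]
grip_width: 51.5
t 23.8 pos [608.4 235.2  68.1] F [-0.4 -1.  -0.6] w 51.5 q [-0.13  1.04 -0.6   1.58  0.79  0.77  0.48]
shift cm [-0.02 -0.07  0.41] turn deg [0.1 0.1 0. ]
```

```bash
python3 -m inch '[{"tx":0,"ty":0,"tz":0.2,"wx":0,"wy":0,"wz":0,"grip":0.4},{"tx":0,"ty":0,"tz":0.3,"wx":0,"wy":0,"wz":0,"grip":0.4},{"tx":0,"ty":0,"tz":0.3,"wx":0,"wy":0,"wz":0,"grip":0.4},{"tx":0,"ty":0,"tz":0.3,"wx":0,"wy":0,"wz":0,"grip":0.8},{"tx":0,"ty":0,"tz":0.3,"wx":0,"wy":0,"wz":0,"grip":1}]'; python3 -m inch '[{"tx":0,"ty":0,"tz":0,"wx":0,"wy":0,"wz":0,"grip":1},{"tx":0,"ty":0,"tz":0,"wx":0,"wy":0,"wz":0,"grip":1},{"tx":0,"ty":0,"tz":-2,"wx":0,"wy":0,"wz":0,"grip":1},{"tx":0,"ty":0,"tz":-4,"wx":0,"wy":0,"wz":0,"grip":1},{"tx":0,"ty":0,"tz":-6.5,"wx":0,"wy":0,"wz":0,"grip":1}]'; python3 go.py 440 -11 130 90
```

```text
t: 24.25
tool_pos: [608.4, 235.2, 65.0]
tcp_rot: [0.707, 0.707, -0.0, 0.001]
ft_force: [-0.7, 0.4, 0.4]
grip_width: 65.1
t: 24.75
tool_pos: [608.0, 235.3, 131.4]
tcp_rot: [0.707, 0.707, -0.001, 0.001]
ft_force: [0.0, 0.3, 0.7]
grip_width: 88.2
t 24.8 pos [608.  235.3 131.4] F [0.  0.3 0.7] w 88.2 q [-0.11  0.96 -0.66  1.57  0.72  0.87  0.54]
shift cm [-24.62 -16.82   0.19] turn deg [0.  0.1 0. ]
```

Now to the jar at (440,-11), to be gripped high (TCP ≈ 41, tips about 16 mm above its base) so the fingers clear the holder.

```bash
python3 -m inch '[{"tx":-4,"ty":-2.8,"tz":0,"wx":0,"wy":0,"wz":0,"grip":1},{"tx":-8,"ty":-5.6,"tz":0,"wx":0,"wy":0,"wz":0,"grip":1},{"tx":-12,"ty":-8.4,"tz":0,"wx":0,"wy":0,"wz":0,"grip":1},{"tx":-16,"ty":-11,"tz":0,"wx":0,"wy":0,"wz":0,"grip":1},{"tx":-20,"ty":-13.6,"tz":0,"wx":0,"wy":0,"wz":0,"grip":1}]'; python3 -m inch '[{"tx":-2.5,"ty":-1.6,"tz":0,"wx":0,"wy":0,"wz":0,"grip":1},{"tx":-4.6,"ty":-3.2,"tz":0,"wx":0,"wy":0,"wz":0,"grip":1},{"tx":-4.6,"ty":-3.2,"tz":1,"wx":0,"wy":0,"wz":0,"grip":1},{"tx":-4.6,"ty":-3.2,"tz":2,"wx":0,"wy":0,"wz":0,"grip":1},{"tx":-4.6,"ty":-3.2,"tz":2,"wx":0,"wy":0,"wz":0,"grip":1}]'; python3 go.py 440 -11 41 90
python3 - <<'E'
from look import *
c=snap('scene','i'); d=snap('top','i')
cv2.imwrite('pics/i.png',np.vstack([cv2.resize(c['img'][150:340,240:480,::-1],(500,395),interpolation=2)]))
E
```

```text
t: 25.25
tool_pos: [471.8, 33.9, 131.7]
tcp_rot: [0.707, 0.707, 0.0, 0.002]
ft_force: [1.5, -0.5, -0.0]
grip_width: 88.3
t: 25.75
tool_pos: [440.8, -10.9, 110.7]
tcp_rot: [0.707, 0.707, -0.0, 0.002]
ft_force: [-0.5, -0.6, -0.2]
grip_width: 88.1
t 25.8 pos [440.8 -10.9 110.7] F [-0.5 -0.6 -0.2] w 88.1 q [ 0.2   0.79 -0.45  2.22  1.08  0.36  0.39]
shift cm [ 0.01 -0.1   6.97] turn deg [0.1 0.2 0. ]
```

View pics/i.png

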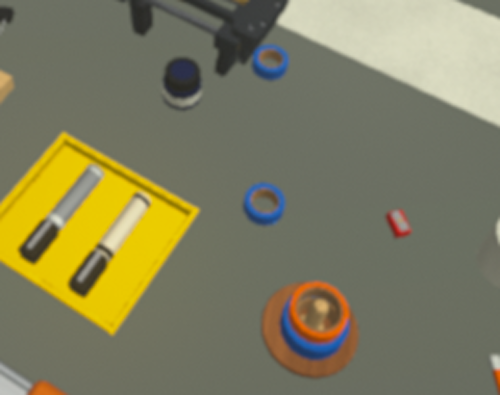

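The orange roll rests on the blue one around the dowel, the markers are still in place, and the jar stands untouched between the fingers' lines. Descending to it.

```bash
python3 -m inch '[{"tx":0,"ty":-0.1,"tz":2,"wx":0,"wy":0,"wz":0,"grip":1},{"tx":0,"ty":-0.1,"tz":4,"wx":0,"wy":0,"wz":0,"grip":1},{"tx":0,"ty":-0.1,"tz":6,"wx":0,"wy":0,"wz":0,"grip":1},{"tx":0,"ty":-0.1,"tz":7,"wx":0,"wy":0,"wz":0,"grip":1},{"tx":0,"ty":-0.1,"tz":7,"wx":0,"wy":0,"wz":0,"grip":1}]'; python3 go.py 440 -11 41 90
```

```text
t: 26.35
tool_pos: [439.7, -10.6, 39.7]
tcp_rot: [0.707, 0.708, -0.0, 0.001]
ft_force: [0.0, -0.8, -0.4]
grip_width: 88.1
t 26.4 pos [439.7 -10.6  39.7] F [ 0.  -0.8 -0.4] w 88.1 q [ 0.07  0.93 -0.25  2.25  1.67  0.2  -0.18]
shift cm [-0.04  0.03 -0.13] turn deg [0.  0.1 0.1]
```

```bash
python3 -m inch '[{"tx":0,"ty":0,"tz":-0.1,"wx":0,"wy":0,"wz":0,"grip":0.75},{"tx":0,"ty":0,"tz":-0.1,"wx":0,"wy":0,"wz":0,"grip":0.6},{"tx":0,"ty":0,"tz":-0.1,"wx":0,"wy":0,"wz":0,"grip":0.45},{"tx":0,"ty":0,"tz":-0.1,"wx":0,"wy":0,"wz":0,"grip":0.35},{"tx":0,"ty":0,"tz":-0.1,"wx":0,"wy":0,"wz":0,"grip":0.35}]' 15;  python3 -m inch '[{"tx":0,"ty":0,"tz":0,"wx":0,"wy":0,"wz":0,"grip":0.35},{"tx":0,"ty":0,"tz":-0.5,"wx":0,"wy":0,"wz":0,"grip":0.35},{"tx":0,"ty":0,"tz":-1.5,"wx":0,"wy":0,"wz":0,"grip":0.35},{"tx":0,"ty":0,"tz":-3,"wx":0,"wy":0,"wz":0,"grip":0.35},{"tx":0,"ty":0,"tz":-4.5,"wx":0,"wy":0,"wz":0,"grip":0.35}]'; python3 go.py 589 -225.5 90 90;python3 - <<'E'
from look import *
from meas import cs,ct
# well centre: dark edge of well from holder crop, first top image
for n,c,(x0,y0,w,h) in(('top',ct,(375,145,55,52)),('sc',cs,(180,168,70,52))):
    cv2.imwrite(f'pics/w_{n}.png',cv2.resize(c['img'][y0:y0+h,x0:x0+w,::-1],(w*7,h*7),interpolation=2))
a,b=cv2.imread('pics/w_top.png'),cv2.imread('pics/w_sc.png'); cv2.imwrite('pics/w.png',np.hstack([cv2.resize(a,(385,364)),b[:, :400]]) if 0 else np.hstack([a,b[:,:410]]))
E
```

```text
t: 26.85
tool_pos: [439.6, -11.0, 41.6]
tcp_rot: [0.707, 0.707, -0.0, 0.001]
ft_force: [0.3, -0.7, 1.0]
grip_width: 50.5
t: 27.35
tool_pos: [438.8, -10.6, 86.2]
tcp_rot: [0.706, 0.708, -0.002, 0.001]
ft_force: [0.7, -0.5, -2.9]
grip_width: 43.5
t 27.4 pos [438.8 -10.6  86.2] F [ 0.7 -0.5 -2.9] w 43.5 q [ 0.1   0.83 -0.29  2.24  1.15  0.24  0.33]
shift cm [-21.52  14.97  -0.32] turn deg [-0.1  0.2  0.1]
```

View pics/w.png

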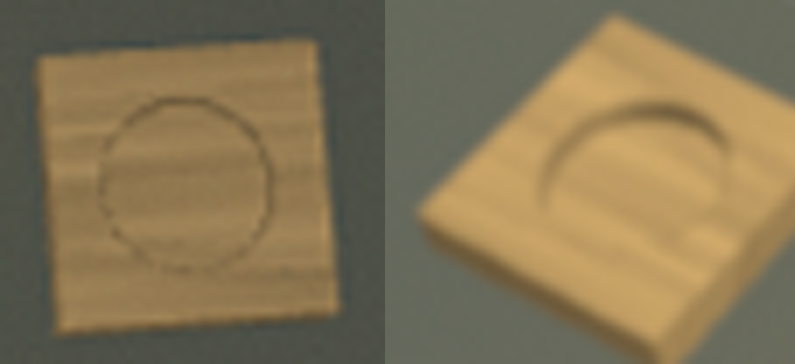

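The well's rim is centred in the top view at pixel (401.7,171.3), which gives about (588.7,-226.2), in agreement with the block outline. The jar is held (43.5 mm), so I'm carrying it level.

```bash
python3 -m inch '[{"tx":-2,"ty":1.4,"tz":-0.5,"wx":0,"wy":0,"wz":0,"grip":0.35},{"tx":-5,"ty":3.5,"tz":-0.5,"wx":0,"wy":0,"wz":0,"grip":0.35},{"tx":-8,"ty":5.6,"tz":-0.5,"wx":0,"wy":0,"wz":0,"grip":0.35},{"tx":-11,"ty":7.7,"tz":-0.5,"wx":0,"wy":0,"wz":0,"grip":0.35},{"tx":-14,"ty":9.8,"tz":-0.5,"wx":0,"wy":0,"wz":0,"grip":0.35}]'; python3 -m inch '[{"tx":-3,"ty":2,"tz":0,"wx":0,"wy":0,"wz":0,"grip":0.35},{"tx":-5.5,"ty":3.7,"tz":0,"wx":0,"wy":0,"wz":0,"grip":0.35},{"tx":-7.2,"ty":4.9,"tz":0,"wx":0,"wy":0,"wz":0,"grip":0.35},{"tx":-7.6,"ty":5.2,"tz":0,"wx":0,"wy":0,"wz":0,"grip":0.35},{"tx":-7.6,"ty":5.2,"tz":0,"wx":0,"wy":0,"wz":0,"grip":0.35}]'; python3 -m inch '[{"tx":0,"ty":0,"tz":0,"wx":0,"wy":0,"wz":0,"grip":0.35},{"tx":0,"ty":0,"tz":0,"wx":0,"wy":0,"wz":0,"grip":0.35}]'; python3 go.py 588.7 -226 50 90
```

```text
t: 27.85
tool_pos: [537.5, -152.5, 91.5]
tcp_rot: [0.707, 0.707, -0.001, 0.0]
ft_force: [0.7, 0.2, -2.2]
grip_width: 43.4
t: 28.35
tool_pos: [588.9, -226.9, 91.3]
tcp_rot: [0.707, 0.707, -0.001, 0.001]
ft_force: [-0.2, 0.4, -0.9]
grip_width: 43.6
t: 28.55
tool_pos: [588.9, -225.0, 91.9]
tcp_rot: [0.706, 0.708, -0.001, 0.0]
ft_force: [-0.7, 0.6, -1.5]
grip_width: 43.1
t 28.6 pos [ 588.9 -225.    91.9] F [-0.7  0.6 -1.5] w 43.1 q [ 0.63  1.   -0.64  1.65  0.8   0.78  1.18]
shift cm [-0.09 -0.01  4.19] turn deg [-0.   0.1  0.2]
```

```bash
python3 -m inch '[{"tx":-0.1,"ty":0,"tz":0.8,"wx":0,"wy":0,"wz":0,"grip":0.35},{"tx":-0.1,"ty":0,"tz":1.8,"wx":0,"wy":0,"wz":0,"grip":0.35},{"tx":-0.1,"ty":0,"tz":2.8,"wx":0,"wy":0,"wz":0,"grip":0.35},{"tx":-0.1,"ty":0,"tz":3.5,"wx":0,"wy":0,"wz":0,"grip":0.35},{"tx":-0.1,"ty":0,"tz":3.7,"wx":0,"wy":0,"wz":0,"grip":0.35}]'; python3 go.py 588.7 -226 50 90
python3 - <<'E'
from look import *
c=snap('scene','j')
cv2.imwrite('pics/j.png',cv2.resize(c['img'][130:240,150:310,::-1],(640,440),interpolation=2))
E
```

```text
t: 29.05
tool_pos: [588.7, -227.7, 53.3]
tcp_rot: [0.707, 0.707, -0.001, 0.0]
ft_force: [-0.4, -0.9, -0.8]
grip_width: 43.7
t 29.1 pos [ 588.7 -227.7   53.3] F [-0.4 -0.9 -0.8] w 43.7 q [ 0.61  1.05 -0.6   1.65  0.85  0.72  1.15]
shift cm [0.17 0.   0.33] turn deg [-0.1  0.1  0. ]
```

View pics/j.png

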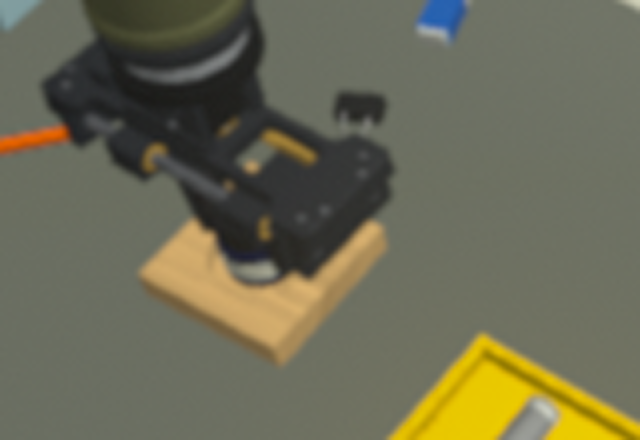

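The jar is upright and entering the well. Lowering the last few millimetres in small steps.

```bash
python3 -m inch '[{"tx":0,"ty":0,"tz":0.2,"wx":0,"wy":0,"wz":0,"grip":0.35},{"tx":0,"ty":0,"tz":0.3,"wx":0,"wy":0,"wz":0,"grip":0.35},{"tx":0,"ty":0,"tz":0.3,"wx":0,"wy":0,"wz":0,"grip":0.35}]'; python3 go.py 588.7 -226 49 90
```

```text
t: 29.4
tool_pos: [589.6, -228.0, 52.0]
tcp_rot: [0.707, 0.707, -0.0, 0.001]
ft_force: [-0.0, -0.1, -0.8]
grip_width: 43.3
t 29.4 pos [ 589.6 -228.    52. ] F [-0.  -0.1 -0.8] w 43.3 q [ 0.61  1.05 -0.6   1.65  0.85  0.72  1.15]
shift cm [ 0.2  -0.09  0.3 ] turn deg [0.1 0.1 0. ]
```

```bash
python3 -m inch '[{"tx":0.1,"ty":0,"tz":0.1,"wx":0,"wy":0,"wz":0,"grip":0.35},{"tx":0.1,"ty":0,"tz":0.2,"wx":0,"wy":0,"wz":0,"grip":0.35},{"tx":0.1,"ty":0,"tz":0.2,"wx":0,"wy":0,"wz":0,"grip":0.35},{"tx":0.1,"ty":0,"tz":0.2,"wx":0,"wy":0,"wz":0,"grip":0.35}]'; python3 go.py 588.7 -226 49 90
```

```text
t: 29.8
tool_pos: [589.5, -226.9, 49.8]
tcp_rot: [0.707, 0.707, -0.0, 0.001]
ft_force: [1.4, 0.6, -0.1]
grip_width: 43.9
t 29.8 pos [ 589.5 -226.9   49.8] F [ 1.4  0.6 -0.1] w 43.9 q [ 0.61  1.05 -0.6   1.66  0.85  0.71  1.14]
shift cm [ 0.09 -0.08  0.08] turn deg [0.  0.1 0. ]
```

```bash
python3 -m inch '[{"tx":0,"ty":0,"tz":0.05,"wx":0,"wy":0,"wz":0,"grip":0.35},{"tx":0,"ty":0,"tz":0.05,"wx":0,"wy":0,"wz":0,"grip":0.5},{"tx":0,"ty":0,"tz":0.05,"wx":0,"wy":0,"wz":0,"grip":0.6},{"tx":0,"ty":0,"tz":0.05,"wx":0,"wy":0,"wz":0,"grip":0.9},{"tx":0,"ty":0,"tz":0.05,"wx":0,"wy":0,"wz":0,"grip":1}]'; python3 -m inch '[{"tx":0,"ty":0,"tz":0,"wx":0,"wy":0,"wz":0,"grip":1},{"tx":0,"ty":0,"tz":0,"wx":0,"wy":0,"wz":0,"grip":1},{"tx":0,"ty":0,"tz":-2,"wx":0,"wy":0,"wz":0,"grip":1},{"tx":0,"ty":0,"tz":-5,"wx":0,"wy":0,"wz":0,"grip":1},{"tx":0,"ty":0,"tz":-9,"wx":0,"wy":0,"wz":0,"grip":1}]'; python3 -m inch '[{"tx":-3,"ty":-3,"tz":-4,"wx":0,"wy":0,"wz":0,"grip":1},{"tx":-6,"ty":-6,"tz":-8,"wx":0,"wy":0,"wz":0,"grip":1},{"tx":-9,"ty":-9,"tz":-11,"wx":0,"wy":0,"wz":0,"grip":1},{"tx":-12,"ty":-12,"tz":-12,"wx":0,"wy":0,"wz":0,"grip":1},{"tx":-14,"ty":-14,"tz":-12,"wx":0,"wy":0,"wz":0,"grip":1}]'; python3 -m inch '[{"tx":0,"ty":0,"tz":0,"wx":0,"wy":0,"wz":0,"grip":1},{"tx":0,"ty":0,"tz":0,"wx":0,"wy":0,"wz":0,"grip":1}]'
python3 - <<'E'
from look import *
c=snap('scene','k'); d=snap('top','k')
cv2.imwrite('pics/k.png',np.vstack([cv2.resize(c['img'][110:350,150:550,::-1],(600,360),interpolation=2),cv2.resize(d['img'][130:290,130:490,::-1],(540,240),interpolation=2).copy() if 0 else cv2.resize(d['img'][130:290,130:490,::-1],(600,240),interpolation=2)]))
E
```

```text
t: 30.3
tool_pos: [589.6, -226.9, 49.4]
tcp_rot: [0.707, 0.707, -0.0, 0.001]
ft_force: [0.5, 0.1, -0.8]
grip_width: 66.3
t: 30.8
tool_pos: [588.5, -226.5, 140.3]
tcp_rot: [0.707, 0.707, -0.001, -0.0]
ft_force: [0.7, -0.5, -0.3]
grip_width: 88.2
t: 31.3
tool_pos: [448.7, -368.5, 263.5]
tcp_rot: [0.707, 0.707, -0.001, 0.004]
ft_force: [0.0, -0.6, -0.6]
grip_width: 88.0
t: 31.5
tool_pos: [448.8, -367.1, 260.8]
tcp_rot: [0.708, 0.707, -0.0, 0.002]
ft_force: [0.6, 0.6, 0.8]
grip_width: 88.3
```

View pics/k.png

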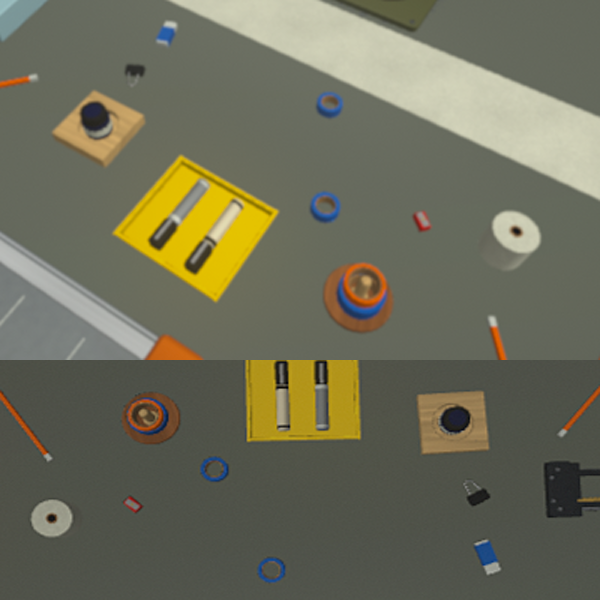

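Everything is in place: the jar upright in the well, both markers flat, orange on blue around the dowel. One numeric check of the bystanders and the jar, then hand in.

Run:
```python
from meas import *
c,d=[np.load(f'pics/k_{n}.npy',allow_pickle=True).item() for n in('scene','top')]
for k in('eraser','paper'):
    for nm,a,b,s in(('sc',cs,c,0),('top',ct,d,1)):
        print(k,nm,np.round(np.array(cv2.minAreaRect(blob(b,S[k][s],40))[0])-cv2.minAreaRect(blob(a,S[k][s],40))[0],2))
def dark(c,u,v,h=14):
    w=c['img'][v-h:v+h,u-h:u+h]; m=(w.max(2)<60).astype(np.uint8)
    n,l,st,ce=cv2.connectedComponentsWithStats(m); i=1+np.argmax(st[1:,4]); return ce[i]+[u-h,v-h],st[i]
a,sa=dark(c,213,186);b,sb=dark(d,403,170)
print('jar cap',a,sa,b,sb,tri(c,a,d,b),onz(d,b,50))
s=env.get_state();print(s['t'],s['ft_force'].round(1)); print(env.job_done())
```

```text
eraser sc [0. 0.]
eraser top [ 0.09 -0.04]
paper sc [0. 0.]
paper top [-0.25 -0.25]
jar cap [212.82653061 188.46938776] [  5   7  18  18 196] [402.96491228 169.28508772] [  6   5  17  17 228] (array([ 590.26814657, -226.51966536,   37.33656892]), np.float64(1.2326834890187135)) [ 588.59753584 -224.72831034   50.        ]
31.6 [ 0.2 -0.5 -0.9]
the job is handed in; nothing more can be done
None
```

The tidy-up is done and handed in at 31.6 s of robot time; no verdict was reported.

- **Markers:** both lie flat and apart on the floor of the yellow tray, side by side.
- **Tapes:** the largest blue roll is at the bottom of the dowel, with the orange roll resting on it.
- **Jar:** it was kept level the whole way and stands upright in the well, within about 1–2 mm of its centre.

**Final checks:**
- The last scene and top pictures show all of this, with the arm clear of everything.
- The eraser and paper roll shifted by at most 0.25 px from the first pictures, so they stayed put.
- Wrist force stayed below 5 N at every reading.
- **One loose result:** the two-view height of the jar's dark blob came out at 37 mm, between the well floor (8 mm) and the expected cap top (54 mm). The dark navy body blends with the cap in the scene view, so this is only a rough check of how the jar is seated. The pictures, and a release height within about 1 mm of the expected 49, agree with it standing on the well floor.

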